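# Put the jukebox service parts in their holders and close the kit box

## Robot

A 6-joint arm with a two-finger parallel gripper is mounted at the origin on the work surface. World frame = base frame: x ahead of the robot, y to its left, z up, the work surface at z = 0. Lengths are in m, angles in degrees, forces in N, time in s.
With the tool pointing down it reaches from about 0.4 to 0.925 m from the base axis. Payload 12.5 kg.
Tool frame: the origin (TCP) lies at the very end of the fingers, on their centre line; the grasp point (between the pads) lies 19 mm behind it; z points along the fingers, y is the direction in which the jaws open and shut (so a half turn about z gives the same grasp; the last joint's range is limited). The gripper opens to 95 mm and grips with 3 to 60 N. Pads are 20 mm wide; open, the fingers measure 119 mm over their backs; the gripper's body (75 mm by 180 mm) begins 59 mm behind the grasp point.
Start: joints at [58.465, 28.126, 89.318, -0, 62.55, -6.05], TCP at [0.269, 0.564, 0.215] pointing down, gripper open.
Joint ranges: [-177.58, 177.58], [-47.91, 125.51], [2.72, 160], [-65.01, 245.01], [3.68, 167.84], [-153.87, 153.87]. Speed limits (degrees/s): [127.2, 127.2, 159.86, 180, 180, 180].

## Interface

Orientations are given as a 3x3 rotation matrix whose columns are the frame's x, y, z axes.
In Python, from rig import env gives the robot as it stands.
- The arm moves only by the tool jog_arm, never from a script. Its argument "moves" is a list of rows, each a list of 3 entries, a list of its own where there are three numbers: the turn, a rotation vector about the tool's x, y, z in rad, then the shift along the tool's x, y, z in cm, then the opening, from -1 (shut) to 1 (fully open). In form: [[[ax, ay, az], [dx, dy, dz], fingers], ...]. A call has 1 to 12 rows; each row is the pose to reach, as a shift and turn from the pose commanded when the call began, along the tool's axes at that moment; what a row does not reach only later rows make up. A row lasts 1/12 s, in which the tool goes at most 41.7 mm and 7.16 degrees, less where a joint would pass 70% of its speed; a pose out of reach is approached as far as the arm can. A call with a gripper value outside its range is refused whole. The fingers move at their own pace and stop on an object; "force" is the grip in N (left out, the last holds). Time passes only in rows, so rows that repeat a pose let the fingers close. It gives the time, the measured TCP pose, the force and the opening at its end, in the units of the state.
- env.get_obs(): the state, without advancing time (a new reading comes with each control period).
- env.read_camera(name): name is "scene" or "top"; returns a dict with "frame" (400x640x3 uint8, red, green, blue), "mtx" (3x3 intrinsics, pixels), "xyz" and "attitude" of the camera in the world. Camera axes: x right, y down, z forward; pixel columns grow to the right and rows downward; lengths in m; the calibration is good to about 2 mm. A picture is of the moment at which its call begins. There is no depth.
- env.close_job(): hands the job in, once; it reports no verdict.
The state is a dict: "time": time; "joints": joint angles; "joint_velocities": joint speeds; "joint_torque": joint torques, N m; "position": TCP position; "tcp_rot": TCP orientation; "ft_force": force on the tool from outside, world axes, zero at the start; "ft_torque": the same for the moment, N m; "width": finger opening in m.
Only numpy, scipy, OpenCV 4.12 (cv2) and the standard library are available. Lean on these libraries where they do the work, as an engineer would, in place of code of your own. Each camera call takes 0.05 s, during which the arm holds its last target.

## Task

Put the loose jukebox parts away: set the red dome light inside the round ring holder, slip the rubber drive puck over the upright spindle, lay the coin chute lengthwise in the long shallow tray, and set the cartridge carrier flat in the open grey box, below its rim. Once the carrier is in, put the loose grey lid on the box so that it closes flat. Leave every part upright, resting in its place and let go.

Things in the scene. Friction and masses are not known exactly. Their poses are not given: they have to be found in the camera images.
- dome_mid (a point): Loose red plastic dome light, upright: a round skirt 60 mm across and 26 mm high, domed above to 48 mm total height. The point is on its axis, half-way up (24 mm above its underside); z up. Grip it across the skirt.
- puck_mid (a point): Loose black rubber drive puck lying flat: a ring 56 mm across and 18 mm thick with a 27 mm hole through it. The point is in the middle of the hole, half-way up (9 mm above its underside); z along the hole, up.
- chute_mid (a point): Loose bronze coin chute: a straight U-shaped channel open at the top, 90 mm long (its x), 34 mm wide (its y), 30 mm high, side walls 4 mm thick. The point is the centre, half-way up (15 mm above its underside). Grip it across its width, over both walls; either end may lead.
- carrier_mid (a point): Loose tin cartridge carrier: a flat plate 60 mm (its x) by 40 mm (its y), 8 mm thick, with two small black cartridges on it reaching 14 mm high and between them, at the centre, an upright grip fin 12 mm thick (along x), 30 mm long (along y), whose top is 34 mm above the underside. The point is the centre, half-way up (17 mm above the underside). Grip it by the fin, closing along its x.
- lid_mid (a point): Loose grey lid of the box, lying right way up: a plate 116 mm (its x) by 96 mm (its y), 4 mm thick, its underside 6 mm above the lid's lowest face; under it a centred plug 82 by 62 mm, 6 mm deep, that drops inside the box rim; on top a dark wooden grip bar 14 mm thick (along x), 56 mm long (along y), from 10 to 34 mm above the lowest face. The point is the centre, half-way up (17 mm above the lowest face). On the closed box this point is 61 mm above the box's underside.
- dome_holder: Fixed round aluminium holder, a shallow dish 92 mm across and 12 mm high with a ring rim; inside 80 mm across, inner floor 4 mm above its underside. Origin at the centre of its underside, z up.
- spindle: Fixed round dark steel base 72 mm across and 6 mm thick with a thin upright steel spindle at its centre, 9 mm thick, its top 34 mm above the underside. Origin at the centre of the underside, z up.
- chute_tray: Fixed long shallow dark wooden tray, 118 mm (its x) by 64 mm (its y) outside, 108 by 54 mm inside, 12 mm high, inner floor 5 mm above its underside. Origin at the centre of its underside, z up.
- kit_box: Fixed open grey box, 108 mm (its x) by 88 mm (its y) outside, 100 by 80 mm inside, walls 4 mm, 50 mm high, inner floor 4 mm above its underside. Its lid lies loose elsewhere; fingers reaching in should open only part way. Origin at the centre of its underside, z up.
Mind the look-alikes: they are no part of the job. Of the things that look like the part that bears dome_mid, the middle-sized one is meant.

How it is judged (in metres and radians):
At the end, for the whole second after the job is handed in: Dome in the ring holder (centres within 13 mm), puck round the spindle (12 mm), chute in the tray (16 mm, 0.3 rad), carrier on the box floor (32 mm), all tilted under 0.1 rad and within 4 mm of seated height; lid closed on the box (15 mm, 0.3 rad, tilt under 0.06 rad, height within 4 mm) (horizontal distance between dome_mid and dome_holder below 0.013 m and z of dome_mid in the frame of dome_holder between 0.024 and 0.032 m and angle between each of dome_mid, puck_mid, chute_mid, carrier_mid's own z axis and vertical below 0.1 rad and horizontal distance between puck_mid and spindle below 0.012 m and z of puck_mid in the frame of spindle between 0.011 and 0.019 m and horizontal distance between chute_mid and chute_tray below 0.016 m and z of chute_mid in the frame of chute_tray between 0.016 and 0.024 m and angle between the x axis of chute_mid and the x axis of chute_tray, either way round below 0.3 rad and horizontal distance between carrier_mid and kit_box below 0.032 m and z of carrier_mid in the frame of kit_box between 0.017 and 0.025 m and horizontal distance between lid_mid and kit_box below 0.015 m and z of lid_mid in the frame of kit_box between 0.057 and 0.065 m and angle between lid_mid's own z axis and vertical below 0.06 rad and angle between the x axis of lid_mid and the x axis of kit_box, either way round below 0.3 rad); the robot touches nothing.
It also fails if it takes over 131 s, if anything falls off the work surface, if the arm or the gripper's body presses on something with over 40 N, if the wrist force passes 120 N, or if a joint passes its speed limit or range.

## Working session

There is one attempt and no reset: what is moved stays moved. The work goes in short steps, Python scripts to look and compute and a tool call to move; the robot and the scene stay as the last step left them, time stands still between calls to the robot, and variables do not carry over. Pictures are saved under pics/ and viewed, and the job is handed in when it is done.

Besides the shell and the picture viewer there is one more tool, called after ">>>" by a JSON object that holds its "fn" and its "kwargs", one argument or row to a line. jog_arm: Moves the arm, as the interface text tells. Its arguments: {"type":"object","properties":{"moves":{"type":"array"},"force":{"type":"number"}},"required":["moves"]}

```bash
ls; mkdir -p pics
python3 - <<'E'
from rig import env
import cv2, numpy as np
o=env.get_obs()
for k,v in o.items(): print(k,np.round(v,4).tolist())
for n in ("scene","top"):
    c=env.read_camera(n)
    cv2.imwrite(f"pics/{n}0.png",c["frame"][:,:,::-1])
    print(n,np.round(c["mtx"],2).tolist(),np.round(c["xyz"],4).tolist(),np.round(c["attitude"],4).tolist())
E
```

```text
pics
time 0.0
joints [58.4643, 28.1625, 89.3494, 0.0011, 62.548, -6.0497]
joint_velocities [0.1004, 0.0747, 0.0312, -0.0307, 0.0021, 0.0193]
joint_torque [-0.0011, -61.265, -25.8178, 0.0692, 0.0484, -0.0002]
position [0.2688, 0.564, 0.2141]
tcp_rot [[-0.9027, 0.4303, -0.0006], [0.4303, 0.9027, -0.0009], [0.0001, -0.001, -1.0]]
ft_force [0.1525, 0.2598, 0.1766]
ft_torque [0.0071, -0.0214, -0.0294]
width 0.0948
scene [[496.28, 0.0, 322.58], [0.0, 496.28, 210.11], [0.0, 0.0, 1.0]] [1.2013, 0.5429, 0.9143] [[-0.6594, 0.5442, -0.5186], [0.7517, 0.4752, -0.4572], [-0.0024, -0.6914, -0.7225]]
top [[508.85, 0.0, 325.77], [0.0, 508.85, 204.47], [0.0, 0.0, 1.0]] [0.3915, -0.0117, 1.2827] [[-0.017, -0.9905, 0.1365], [-0.9995, 0.0202, 0.0222], [-0.0247, -0.1361, -0.9904]]
```

View pics/top0.png

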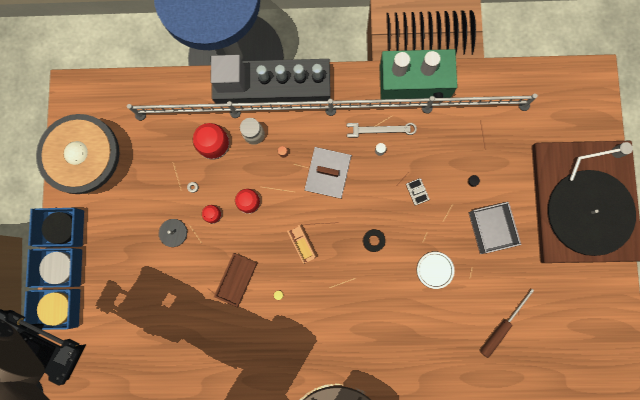

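View pics/scene0.png

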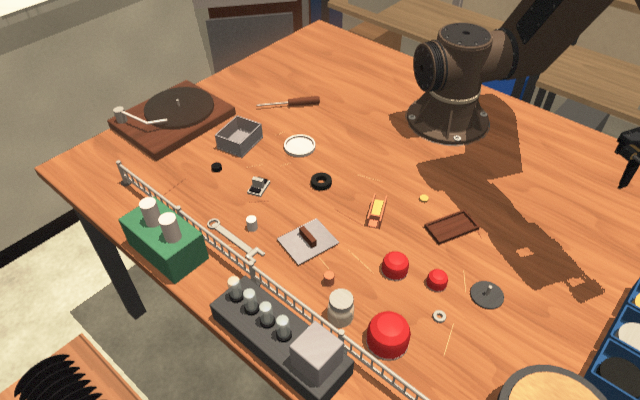

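```bash
cat > h.py <<'E'
import numpy as np, cv2
from rig import env
def cast(c,uv,z):
    uv=np.atleast_2d(np.asarray(uv,float)); K=c["mtx"]; R=np.array(c["attitude"]); p=np.array(c["xyz"])
    d=np.c_[(uv[:,0]-K[0][2])/K[0][0],(uv[:,1]-K[1][2])/K[1][1],np.ones(len(uv))]@R.T
    return p+d*((z-p[2])/d[:,2])[:,None]
def proj(c,P):
    P=np.atleast_2d(P); K=np.array(c["mtx"]); q=(P-np.array(c["xyz"]))@np.array(c["attitude"])
    q=q@K.T; return q[:,:2]/q[:,2:]
def go(x,y,z,jaw=None):
    """turn & shift (tool axes, rad/cm) to TCP x,y,z with jaw (tool y) along angle jaw deg (mod 180), tool down"""
    o=env.get_obs(); R=np.array(o["tcp_rot"]); p=np.array(o["position"])
    a=np.degrees(np.arctan2(R[1,1],R[0,1]))
    if jaw is None: jaw=a
    d=(jaw-a+90)%180-90
    res=[]
    for t in (jaw if False else a+d,a+d+180,a+d-180):
        r=np.radians(t); yv=np.array([np.cos(r),np.sin(r),0]); zv=np.array([0,0,-1.]); xv=np.cross(yv,zv)
        T=np.c_[xv,yv,zv]; rv=cv2.Rodrigues(R.T@T)[0].ravel()
        res.append(rv)
    s=R.T@(np.array([x,y,z])-p)*100
    print("t",round(o["time"],2),"shift cm",np.round(s,2).tolist(),"turn",np.round(res[0],3).tolist(),"dist",round(np.linalg.norm(s),1),"j6",round(o["joints"][5],1),"jaw now",round(a,1))
E
python3 - <<'E'
from h import *
c=env.read_camera("top"); f=c["frame"][:,:,::-1].copy(); 
cv2.imwrite("pics/top_crop1.png",cv2.resize(f[110:310,150:350],None,fx=3,fy=3,interpolation=cv2.INTER_CUBIC))
cv2.imwrite("pics/top_crop2.png",cv2.resize(f[140:300,340:540],None,fx=3.5,fy=3.5,interpolation=cv2.INTER_CUBIC))
E
```

```text
(no output)
```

View pics/top_crop1.png

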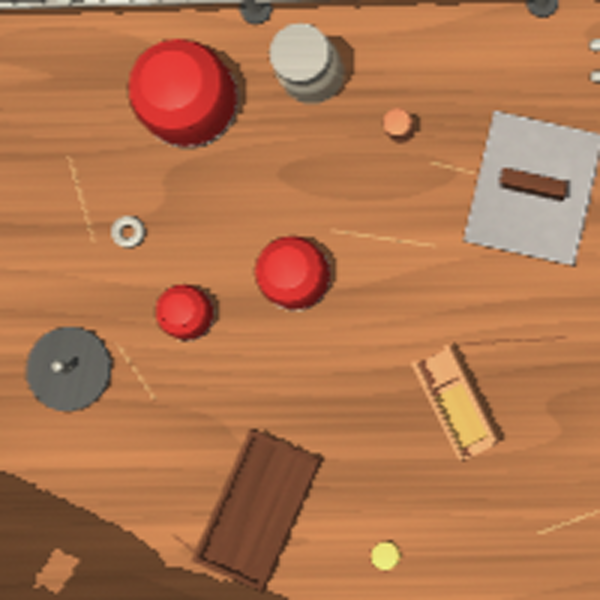

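View pics/top_crop2.png

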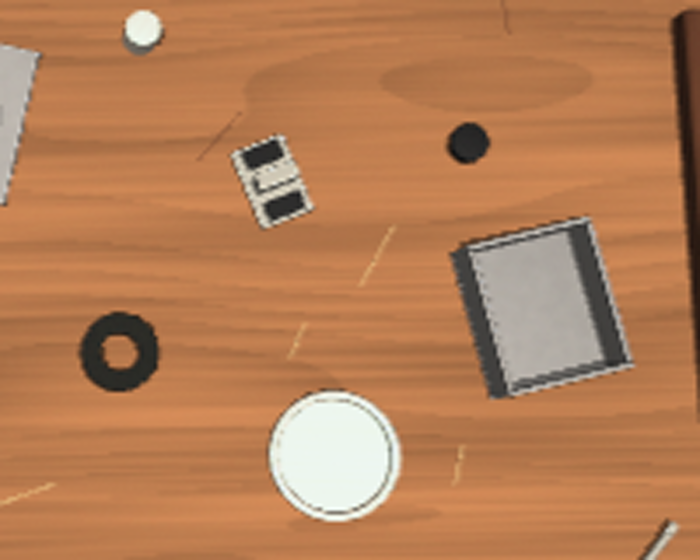

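Crops show: red domes large (210,140), middle (247,200), small (211,214) → the middle one. Puck: black ring (374,240), not the solid disc (474,181) or the nut (193,187). Holder: white dish (435,270); spindle (172,233); tray (237,279), chute (301,243), carrier (417,191), lid (328,172), box (495,227).

```bash
cat > meas.py <<'E'
from h import *
def mask(hsv,lo,hi): return cv2.inRange(hsv,np.array(lo),np.array(hi))
def seg(c,box,fn,scale=4):
    x0,y0,x1,y1=box
    f=c["frame"][y0:y1,x0:x1]
    f=cv2.resize(f,None,fx=scale,fy=scale,interpolation=cv2.INTER_CUBIC)
    m=fn(f.astype(int),cv2.cvtColor(f,cv2.COLOR_RGB2HSV).astype(int)).astype(np.uint8)*255
    m=cv2.morphologyEx(m,cv2.MORPH_OPEN,np.ones((3,3)))
    cs,_=cv2.findContours(m,cv2.RETR_EXTERNAL,cv2.CHAIN_APPROX_NONE)
    k=max(cs,key=cv2.contourArea)[:,0,:].astype(float)
    return (k+0.5)/scale-0.5+[x0,y0], m
def rect(P):
    r=cv2.minAreaRect((P[:,:2]*1000).astype(np.float32))
    b=cv2.boxPoints(r)/1000; e=[b[1]-b[0],b[2]-b[1]]
    L=[np.linalg.norm(q) for q in e]; i=int(np.argmax(L))
    return np.array(r[0])/1000, max(L),min(L),np.degrees(np.arctan2(e[i][1],e[i][0]))%180
def circ(P):
    (x,y),r=cv2.minEnclosingCircle((P[:,:2]*1000).astype(np.float32)); return np.array([x,y])/1000,2*r/1000
red=lambda f,h:((h[...,0]<6)|(h[...,0]>174))&(h[...,1]>170)
dark=lambda f,h:(h[...,2]<75)
grey=lambda f,h:(h[...,1]<60)
E
python3 - <<'E'
from meas import *
c=env.read_camera("top")
for n,b in (("L",(185,115,235,165)),("M",(230,183,266,220)),("S",(198,200,226,228))):
    k,m=seg(c,b,red); print(n,circ(cast(c,k,0.013)), rect(cast(c,k,0.013)))
k,m=seg(c,(358,224,392,258),dark); print("puck",circ(cast(c,k,0.012)),rect(cast(c,k,0.012)))
k,m=seg(c,(155,213,190,250),grey); print("spindle",circ(cast(c,k,0.006)),rect(cast(c,k,0.006)))
k,m=seg(c,(410,245,460,295),grey); print("holder",circ(cast(c,k,0.012)),rect(cast(c,k,0.012)))
k,m=seg(c,(302,140,356,205),grey); print("lid",rect(cast(c,k,0.010)))
k,m=seg(c,(400,172,436,210),lambda f,h:(h[...,1]<90)); print("carr",rect(cast(c,k,0.008)))
k,m=seg(c,(465,195,525,260),grey); print("boxtop",rect(cast(c,k,0.05)))
k,m=seg(c,(280,220,322,270),lambda f,h:(h[...,2]>200)); cv2.imwrite("pics/m_ch.png",m);print("chute",rect(cast(c,k,0.03)))
k,m=seg(c,(210,248,262,310),lambda f,h:(h[...,2]<125)); cv2.imwrite("pics/m_tr.png",m);print("tray",rect(cast(c,k,0.012)))
E
```

```text
L (array([0.74009912, 0.31245312]), 0.09836493682861328) (array([0.74013507, 0.31207431]), np.float32(0.0978237), np.float32(0.08586467), np.float32(40.111774))
M (array([0.58045831, 0.21627263]), 0.06384071731567383) (array([0.58086407, 0.21608282]), np.float32(0.06300958), np.float32(0.05883268), np.float32(44.60755))
S (array([0.55023102, 0.30716006]), 0.04902264404296875) (array([0.54960211, 0.30753851]), np.float32(0.04871813), np.float32(0.04407733), np.float32(62.732517))
puck (array([ 0.47477509, -0.10157778]), 0.056778759002685544) (array([ 0.47464954, -0.10092436]), np.float32(0.05480791), np.float32(0.05353096), np.float32(178.89957))
spindle (array([0.5040527 , 0.40631625]), 0.07132891845703125) (array([0.50387503, 0.40613416]), np.float32(0.06981548), np.float32(0.06916593), np.float32(88.869865))
holder (array([ 0.39897998, -0.25002708]), 0.09222480010986328) (array([ 0.3985228 , -0.25007822]), np.float32(0.09088713), np.float32(0.09050426), np.float32(43.02962))
lid (array([0.65005548, 0.0106412 ]), np.float32(0.116089776), np.float32(0.09718938), np.float32(165.95044))
carr (array([ 0.59625519, -0.21519092]), np.float32(0.06123014), np.float32(0.042483866), np.float32(20.731659))
boxtop (array([ 0.49731387, -0.38944876]), np.float32(0.107912295), np.float32(0.100499846), np.float32(12.391773))
chute (array([0.46903183, 0.08924887]), np.float32(0.105631545), np.float32(0.05031296), np.float32(25.278698))
tray (array([0.37402069, 0.25038779]), np.float32(0.15044723), np.float32(0.0921868), np.float32(165.03207))
```

Run:
```python
from meas import *
c=env.read_camera("top")
k,m=seg(c,(465,195,525,260),lambda f,h:(h[...,1]<60)&(h[...,2]>105)); print("boxtop",rect(cast(c,k,0.05)))
x=m
f=c["frame"][:,:,::-1]
a=cv2.resize(f[220:270,280:325],None,fx=8,fy=8,interpolation=cv2.INTER_NEAREST)
b=cv2.resize(f[245:312,205:265],None,fx=6,fy=6,interpolation=cv2.INTER_NEAREST)
out=np.zeros((420,740,3),np.uint8); out[:400,:360]=a; out[:402,370:730]=b
cv2.imwrite("pics/ct.png",out); cv2.imwrite("pics/mbox.png",x)
s=env.read_camera("scene"); g=s["frame"][:,:,::-1]
cv2.imwrite("pics/sc1.png",cv2.resize(g[180:280,350:490],None,fx=5,fy=5,interpolation=cv2.INTER_CUBIC))
```

```text
boxtop (array([ 0.49856903, -0.39518274]), np.float32(0.10796954), np.float32(0.088697426), np.float32(12.490674))
```

View pics/ct.png

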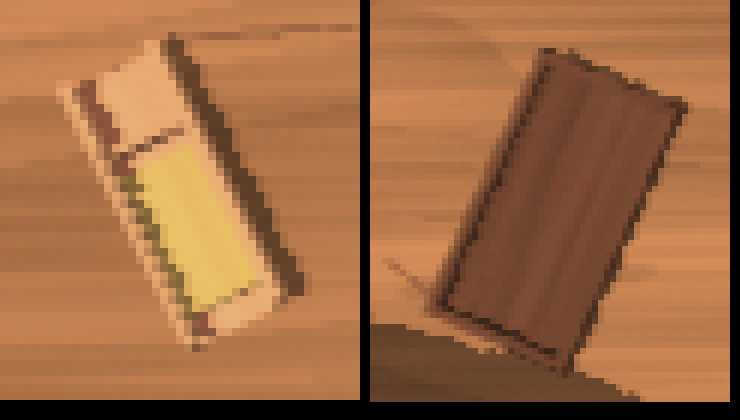

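View pics/sc1.png

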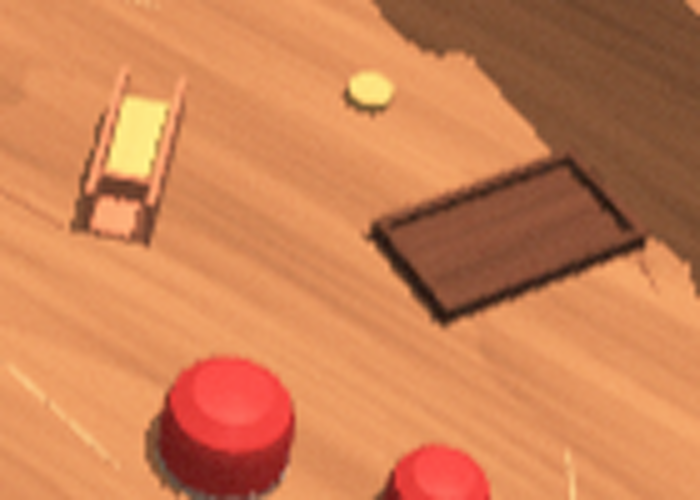

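View pics/mbox.png

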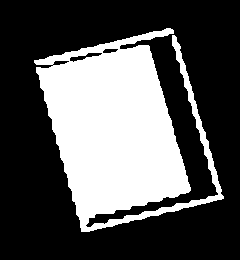

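Run:
```python
from meas import *
c=env.read_camera("top")
k=np.array([[58,85],[163,38],[287,290],[193,350]])/8+[280,220]-.5
P=cast(c,k,0.03); print("chute",rect(P),P.mean(0))
k=(np.array([[540,50],[688,105],[568,372],[432,308]])-[370,0])/6+[205,245]-.5
P=cast(c,k,0.012); print("tray",rect(P),P.mean(0))
s=env.read_camera("scene")
# cross-check: scene view of chute wall tops ends, tray rim corners
k=np.array([[125,70],[185,80],[150,200],[90,190]])/5+[350,180]-.5
P=cast(s,k,0.03); print("chute sc",rect(P))
k=np.array([[568,157],[645,235],[443,318],[372,227]])/5+[350,180]-.5
P=cast(s,k,0.012); print("tray sc",rect(P))
k,m=seg(s,(380,250,412,280),red); print("dome sc",rect(cast(s,k,0.02)))
k,m=seg(s,(305,168,336,193),dark); print("puck sc",rect(cast(s,k,0.012)))
k,m=seg(s,(278,128,322,162),grey); print("holder sc",rect(cast(s,k,0.010)))
k,m=seg(s,(212,115,265,156),grey); cv2.imwrite("pics/mb2.png",m);print("box sc",rect(cast(s,k,0.05)))
k,m=seg(s,(470,280,506,308),grey); print("spindle sc",rect(cast(s,k,0.006)))
k,m=seg(s,(275,215,340,265),grey); print("lid sc",rect(cast(s,k,0.01)))
g=s["frame"][:,:,::-1]
a=cv2.resize(g[110:280,200:350],None,fx=3.5,fy=3.5,interpolation=cv2.INTER_CUBIC)
cv2.imwrite("pics/sc2.png",a)
from h import go
go(.581,.216,.15,40)
```

```text
chute (array([0.46894702, 0.07769436]), np.float32(0.09175021), np.float32(0.03545254), np.float32(26.463036)) [0.46898035 0.07813447 0.03      ]
tray (array([0.38517126, 0.24413763]), np.float32(0.11885617), np.float32(0.0662395), np.float32(155.48724)) [0.38409874 0.24360572 0.012     ]
chute sc (array([0.46736591, 0.07670941]), np.float32(0.08739642), np.float32(0.030775419), np.float32(25.807823))
tray sc (array([0.38804858, 0.24245096]), np.float32(0.11901442), np.float32(0.06321514), np.float32(157.39499))
dome sc (array([0.57936932, 0.21211606]), np.float32(0.07942417), np.float32(0.058892146), np.float32(23.680359))
puck sc (array([ 0.47729718, -0.10202056]), np.float32(0.06732772), np.float32(0.054677535), np.float32(41.10524))
holder sc (array([ 0.40044696, -0.25272417]), np.float32(0.09937), np.float32(0.08961363), np.float32(41.07964))
box sc (array([ 0.51593542, -0.37518304]), np.float32(0.14977463), np.float32(0.124320164), np.float32(12.252955))
spindle sc (array([0.50444315, 0.40385208]), np.float32(0.06998185), np.float32(0.06810391), np.float32(131.16994))
lid sc (array([0.65083954, 0.00879027]), np.float32(0.11611479), np.float32(0.097039975), np.float32(166.52785))
t 0.4 shift cm [-43.15, -18.0, 6.46] turn [-0.0, 0.0, 0.428] dist 47.2 j6 -6.1 jaw now 64.5
```

View pics/sc2.png

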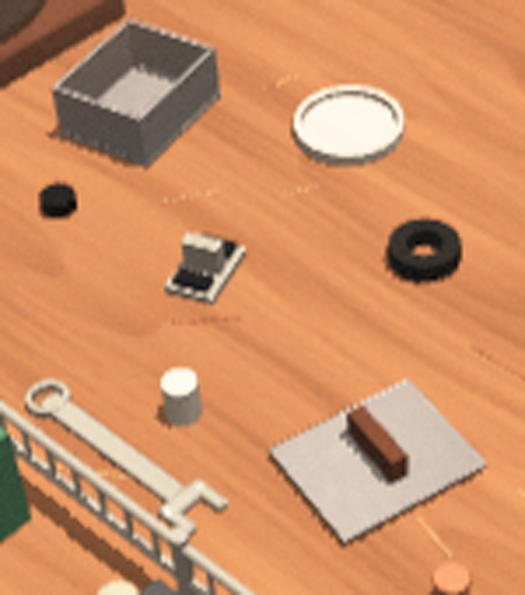

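```bash
python3 -c "
from h import *
go(.580,.216,.1,20)"
```

```text
t 0.4 shift cm [-43.06, -18.04, 11.46] turn [-0.0, 0.0, 0.777] dist 48.1 j6 -6.1 jaw now 64.5
```

>>> {"fn": "jog_arm", "kwargs": {
  "moves": [
    [[0, 0, 0.777], [-43.06, -18.04, 11.4], 1],
    [[0, 0, 0.777], [-43.06, -18.04, 11.4], 1],
    [[0, 0, 0.777], [-43.06, -18.04, 11.4], 1],
    [[0, 0, 0.777], [-43.06, -18.04, 11.4], 1],
    [[0, 0, 0.777], [-43.06, -18.04, 11.4], 1],
    [[0, 0, 0.777], [-43.06, -18.04, 11.4], 1],
    [[0, 0, 0.777], [-43.06, -18.04, 11.4], 1],
    [[0, 0, 0.777], [-43.06, -18.04, 11.4], 1],
    [[0, 0, 0.777], [-43.06, -18.04, 11.4], 1],
    [[0, 0, 0.777], [-43.06, -18.04, 11.4], 1],
    [[0, 0, 0.777], [-43.06, -18.04, 11.4], 1],
    [[0, 0, 0.777], [-43.06, -18.04, 11.4], 1]
  ],
  "force": 25
}}

```text
time: 1.4
position: [0.5822, 0.2128, 0.0996]
tcp_rot: [[-0.34, 0.94, -0.0], [0.94, 0.34, -0.0], [-0.0, -0.0, -1.0]]
ft_force: [0.3, -0.8, 0.7]
width: 0.0955
```

Run:
```python
from h import *
go(.580,.216,.011,20)
o=env.get_obs(); print(o["position"],o["joint_velocities"])
for n in("top","scene"):
    c=env.read_camera(n); u,v=proj(c,[.58,.216,.03])[0].astype(int)
    f=c["frame"][max(0,v-70):v+70,u-90:u+90,::-1]; cv2.imwrite(f"pics/d_{n}.png",cv2.resize(f,None,fx=3,fy=3))
```

```text
t 1.4 shift cm [0.38, -0.1, 8.86] turn [-0.0, 0.0, -0.002] dist 8.9 j6 -5.9 jaw now 19.9
[0.58222507 0.21277067 0.09957059] [-19.22888673   9.9503064  -10.19858374   0.62352347   0.55985023
 -18.88331441]
```

View pics/d_scene.png

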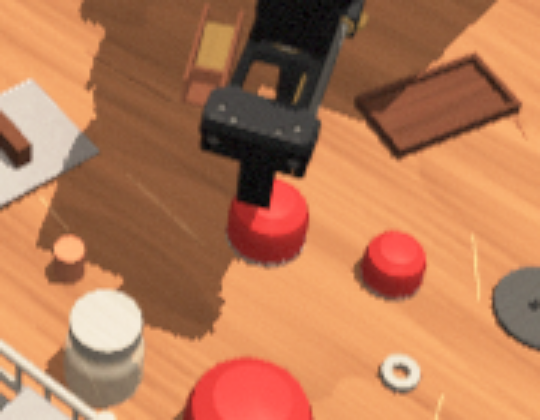

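The scene crop shows the open gripper above the middle dome (crop (268,225)), clear of its neighbours.

Run:
```python
from h import *
go(.580,.216,.011,20); print(env.get_obs()["position"])
```

```text
t 1.5 shift cm [0.33, -0.06, 8.84] turn [-0.001, 0.0, -0.004] dist 8.8 j6 -5.7 jaw now 19.8
[0.58179676 0.21312894 0.09940714]
```

>>> {"fn": "jog_arm", "kwargs": {
  "moves": [
    [[0, 0, 0], [0, 0, 3], 1],
    [[0, 0, 0], [0, 0, 6], 1],
    [[0, 0, 0], [0, 0, 7], 1],
    [[0, 0, 0], [0, 0, 8], 1],
    [[0, 0, 0], [0, 0, 8.8], 1],
    [[0, 0, 0], [0, 0, 8.8], 1],
    [[0, 0, 0], [0, 0, 8.8], 1]
  ]
}}

```text
time: 2.08
position: [0.5802, 0.2165, 0.0133]
tcp_rot: [[-0.342, 0.94, 0.001], [0.94, 0.342, 0.0], [-0.0, 0.001, -1.0]]
ft_force: [0.0, 0.8, -1.0]
width: 0.0952
```

Run:
```python
from h import *
go(.580,.216,.011,20); o=env.get_obs();print(o["position"],o["joint_velocities"])
```

```text
t 2.08 shift cm [-0.04, -0.04, 0.23] turn [0.001, 0.0, 0.0] dist 0.2 j6 -5.7 jaw now 20.0
[0.58022659 0.21647744 0.01329957] [-0.22589665 -0.67001654 -0.27915283  0.06833064  0.06064704  0.00364473]
```

>>> {"fn": "jog_arm", "kwargs": {
  "moves": [
    [[0, 0, 0], [0, 0, 0], -1],
    [[0, 0, 0], [0, 0, 0], -1],
    [[0, 0, 0], [0, 0, 0], -1],
    [[0, 0, 0], [0, 0, 0], -1],
    [[0, 0, 0], [0, 0, 0], -1],
    [[0, 0, 0], [0, 0, 0], -1],
    [[0, 0, 0], [0, 0, 0], -1],
    [[0, 0, 0], [0, 0, 0], -1]
  ]
}}

```text
time: 2.75
position: [0.58, 0.2161, 0.0128]
tcp_rot: [[-0.342, 0.94, 0.0], [0.94, 0.342, 0.0], [0.0, 0.0, -1.0]]
ft_force: [-1.4, -0.0, 3.1]
width: 0.0591
```

Run:
```python
from h import *
go(.399,-.251,.1,None); o=env.get_obs();print(o["position"],o["width"])
```

```text
t 2.75 shift cm [-37.7, -32.98, -8.72] turn [0.0, -0.0, 0.0] dist 50.8 j6 -5.7 jaw now 20.0
[0.5800196  0.21605989 0.01281185] 0.05912053811729535
```

>>> {"fn": "jog_arm", "kwargs": {
  "moves": [
    [[0, 0, 0], [0, 0, -2], -1],
    [[0, 0, 0], [0, 0, -5], -1],
    [[0, 0, 0], [0, 0, -8.7], -1],
    [[0, 0, 0], [-37.7, -33.0, -8.7], -1],
    [[0, 0, 0], [-37.7, -33.0, -8.7], -1],
    [[0, 0, 0], [-37.7, -33.0, -8.7], -1],
    [[0, 0, 0], [-37.7, -33.0, -8.7], -1],
    [[0, 0, 0], [-37.7, -33.0, -8.7], -1],
    [[0, 0, 0], [-37.7, -33.0, -8.7], -1],
    [[0, 0, 0], [-37.7, -33.0, -8.7], -1],
    [[0, 0, 0], [-37.7, -33.0, -8.7], -1],
    [[0, 0, 0], [-37.7, -33.0, -8.7], -1]
  ]
}}

```text
time: 3.75
position: [0.4434, -0.1351, 0.0997]
tcp_rot: [[-0.342, 0.94, 0.0], [0.94, 0.342, -0.0], [-0.0, 0.0, -1.0]]
ft_force: [1.1, -1.7, -0.8]
width: 0.0594
```

Run:
```python
from h import *
go(.399,-.251,.1,20); o=env.get_obs();print(o["position"],o["width"],np.round(o["joint_velocities"],0))
```

```text
t 3.75 shift cm [-9.37, -8.13, -0.03] turn [0.0, 0.0, 0.0] dist 12.4 j6 -45.1 jaw now 20.0
[ 0.44337171 -0.13511569  0.09967453] 0.05936033097050251 [-62.  -3.   7.  -0.  -4. -62.]
```

>>> {"fn": "jog_arm", "kwargs": {
  "moves": [
    [[0, 0, 0], [-3.2, -2.7, 0], -1],
    [[0, 0, 0], [-6.2, -5.4, 0], -1],
    [[0, 0, 0], [-8.4, -7.3, 0], -1],
    [[0, 0, 0], [-9.4, -8.1, 0], -1],
    [[0, 0, 0], [-9.4, -8.1, 0], -1],
    [[0, 0, 0], [-9.4, -8.1, 0], -1],
    [[0, 0, 0], [-9.4, -8.1, 0], -1]
  ]
}}

```text
time: 4.33
position: [0.4005, -0.2488, 0.0995]
tcp_rot: [[-0.342, 0.94, -0.0], [0.94, 0.342, 0.0], [0.0, -0.0, -1.0]]
ft_force: [0.2, 0.0, -0.6]
width: 0.0592
```

Run:
```python
from h import *
go(.399,-.251,.017,20); o=env.get_obs();print(o["position"],o["width"],np.round(o["joint_velocities"],0))
for n in("top","scene"):
    c=env.read_camera(n); u,v=proj(c,[.4,-.25,.03])[0].astype(int)
    f=c["frame"][max(0,v-70):v+70,u-90:u+90,::-1]; cv2.imwrite(f"pics/e_{n}.png",cv2.resize(f,None,fx=3,fy=3))
```

```text
t 4.33 shift cm [-0.16, -0.21, 8.25] turn [-0.0, -0.0, 0.0] dist 8.3 j6 -59.9 jaw now 20.0
[ 0.4004818  -0.24884222  0.0995135 ] 0.059204165375308156 [ 1. -0.  0. -0.  0. -0.]
```

View pics/e_scene.png

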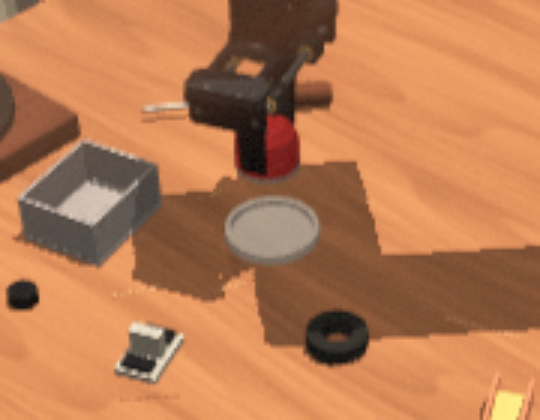

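The dome is held upright above the dish. Lowering.

>>> {"fn": "jog_arm", "kwargs": {
  "moves": [
    [[0, 0, 0], [-0.15, -0.2, 3], -1],
    [[0, 0, 0], [-0.15, -0.2, 5.5], -1],
    [[0, 0, 0], [-0.15, -0.2, 7], -1],
    [[0, 0, 0], [-0.15, -0.2, 7.7], -1],
    [[0, 0, 0], [-0.15, -0.2, 8.2], -1],
    [[0, 0, 0], [-0.15, -0.2, 8.2], -1],
    [[0, 0, 0], [-0.15, -0.2, 8.2], -1]
  ]
}}

```text
time: 5.02
position: [0.3994, -0.2515, 0.0181]
tcp_rot: [[-0.343, 0.939, 0.001], [0.939, 0.343, -0.0], [-0.0, 0.0, -1.0]]
ft_force: [0.4, -0.3, -1.0]
width: 0.0592
```

>>> {"fn": "jog_arm", "kwargs": {
  "moves": [
    [[0, 0, 0], [0, 0, 0], -1],
    [[0, 0, 0], [0, 0, 0], 0.6],
    [[0, 0, 0], [0, 0, 0], 0.6],
    [[0, 0, 0], [0, 0, 0], 0.6],
    [[0, 0, 0], [0, 0, 0], 0.6],
    [[0, 0, 0], [0, 0, -3], 0.7],
    [[0, 0, 0], [0, 0, -7], 0.7],
    [[0, 0, 0], [0, 0, -10], 0.7],
    [[0, 0, 0], [0, 0, -10], 0.7]
  ]
}}

```text
time: 5.77
position: [0.4006, -0.2528, 0.1224]
tcp_rot: [[-0.342, 0.94, 0.006], [0.94, 0.342, -0.005], [-0.006, 0.004, -1.0]]
ft_force: [0.4, 0.2, 0.3]
width: 0.0807
```

Run:
```python
from meas import *
o=env.get_obs();print(o["time"],o["position"],o["width"],np.round(o["joint_velocities"],0))
go(.475,-.101,.06,None)
for n in("top","scene"):
    c=env.read_camera(n); u,v=proj(c,[.4,-.25,.03])[0].astype(int)
    f=c["frame"][max(0,v-70):v+70,u-90:u+90,::-1]; cv2.imwrite(f"pics/f_{n}.png",cv2.resize(f,None,fx=3,fy=3))
```

```text
5.7667 [ 0.40056827 -0.25284556  0.12242194] 0.08074444917551099 [-0.  4.  3.  0. -7. -0.]
t 5.77 shift cm [11.76, 12.16, 6.21] turn [0.004, 0.006, -0.0] dist 18.0 j6 -60.3 jaw now 20.0
```

View pics/f_scene.png

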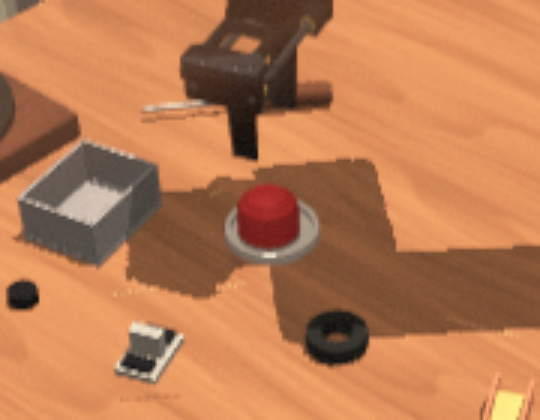

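>>> {"fn": "jog_arm", "kwargs": {
  "moves": [
    [[0, 0, 0], [11.8, 12.15, 5], 0.9],
    [[0, 0, 0], [11.8, 12.15, 5], 0.9],
    [[0, 0, 0], [11.8, 12.15, 5], 0.9],
    [[0, 0, 0], [11.8, 12.15, 5], 0.9],
    [[0, 0, 0], [11.8, 12.15, 5], 0.9],
    [[0, 0, 0], [11.8, 12.15, 5], 0.9],
    [[0, 0, 0], [11.8, 12.15, 5], 0.9]
  ]
}}

```text
time: 6.45
position: [0.4723, -0.0989, 0.0666]
tcp_rot: [[-0.343, 0.939, -0.002], [0.939, 0.343, 0.001], [0.001, -0.002, -1.0]]
ft_force: [0.3, 0.4, 0.7]
width: 0.0905
```

Run:
```python
from meas import *
o=env.get_obs();print(o["time"],o["position"],o["width"],np.round(o["joint_velocities"],0))
go(.4755,-.1012,.004,20)
```

```text
6.45 [ 0.4722979  -0.09887764  0.06658365] 0.09051620433819464 [-2. -1. -0. -0.  0. -0.]
t 6.45 shift cm [-0.34, 0.23, 6.26] turn [-0.002, -0.001, 0.002] dist 6.3 j6 -39.8 jaw now 20.1
```

>>> {"fn": "jog_arm", "kwargs": {
  "moves": [
    [[0, 0, 0], [-0.3, 0.2, 2], 0.9],
    [[0, 0, 0], [-0.3, 0.2, 4], 0.9],
    [[0, 0, 0], [-0.3, 0.2, 5.3], 0.9],
    [[0, 0, 0], [-0.3, 0.2, 6.2], 0.9],
    [[0, 0, 0], [-0.3, 0.2, 6.2], 0.9],
    [[0, 0, 0], [-0.3, 0.2, 6.2], 0.9],
    [[0, 0, 0], [-0.3, 0.2, 6.2], -1],
    [[0, 0, 0], [-0.3, 0.2, 6.2], -1],
    [[0, 0, 0], [-0.3, 0.2, 6.2], -1],
    [[0, 0, 0], [-0.3, 0.2, 6.2], -1],
    [[0, 0, 0], [-0.3, 0.2, 6.2], -1],
    [[0, 0, 0], [-0.3, 0.2, 6.2], -1]
  ],
  "force": 20
}}

```text
time: 7.45
position: [0.4758, -0.1013, 0.0058]
tcp_rot: [[-0.342, 0.94, 0.0], [0.94, 0.342, 0.0], [-0.0, 0.0, -1.0]]
ft_force: [-0.8, -1.4, 0.8]
width: 0.0561
```

Run:
```python
from meas import *
o=env.get_obs();print(o["time"],o["position"],o["width"],np.round(o["joint_velocities"],0))
go(.504,.405,.11,20)
```

```text
7.45 [ 0.47576676 -0.10128126  0.00581919] 0.05612642135272244 [ 0.  0.  0.  0.  0. -0.]
t 7.45 shift cm [46.61, 19.98, -10.42] turn [0.0, 0.0, 0.0] dist 51.8 j6 -39.8 jaw now 20.0
```

>>> {"fn": "jog_arm", "kwargs": {
  "moves": [
    [[0, 0, 0], [0, 0, -2], -1],
    [[0, 0, 0], [0, 0, -5], -1],
    [[0, 0, 0], [0, 0, -8], -1],
    [[0, 0, 0], [46.6, 20.0, -10.4], -1],
    [[0, 0, 0], [46.6, 20.0, -10.4], -1],
    [[0, 0, 0], [46.6, 20.0, -10.4], -1],
    [[0, 0, 0], [46.6, 20.0, -10.4], -1],
    [[0, 0, 0], [46.6, 20.0, -10.4], -1],
    [[0, 0, 0], [46.6, 20.0, -10.4], -1],
    [[0, 0, 0], [46.6, 20.0, -10.4], -1],
    [[0, 0, 0], [46.6, 20.0, -10.4], -1],
    [[0, 0, 0], [46.6, 20.0, -10.4], -1]
  ]
}}

```text
time: 8.45
position: [0.4963, 0.2749, 0.1035]
tcp_rot: [[-0.342, 0.94, -0.0], [0.94, 0.342, -0.0], [0.0, -0.0, -1.0]]
ft_force: [1.7, -1.1, -1.1]
width: 0.0545
```

Run:
```python
from meas import *
o=env.get_obs();print(o["time"],o["position"],o["width"],np.round(o["joint_velocities"],0))
go(.504,.405,.11,20)
```

```text
8.45 [0.49634793 0.2748785  0.10350179] 0.054481596961534845 [ 47.  15. -37.  -0.  22.  47.]
t 8.45 shift cm [11.96, 5.17, -0.65] turn [-0.0, -0.0, 0.0] dist 13.1 j6 2.3 jaw now 20.0
```

>>> {"fn": "jog_arm", "kwargs": {
  "moves": [
    [[0, 0, 0], [4, 1.7, -0.6], -1],
    [[0, 0, 0], [7.5, 3.2, -0.6], -1],
    [[0, 0, 0], [10.2, 4.3, -0.6], -1],
    [[0, 0, 0], [12.0, 5.2, -0.6], -1],
    [[0, 0, 0], [12.0, 5.2, -0.6], -1],
    [[0, 0, 0], [12.0, 5.2, -0.6], -1],
    [[0, 0, 0], [12.0, 5.2, -0.6], -1],
    [[0, 0, 0], [12.0, 5.2, -0.6], -1]
  ]
}}

```text
time: 9.12
position: [0.5047, 0.4021, 0.1093]
tcp_rot: [[-0.341, 0.94, -0.0], [0.94, 0.341, -0.0], [-0.0, -0.001, -1.0]]
ft_force: [-0.5, -0.6, -1.5]
width: 0.0545
```

Run:
```python
from meas import *
o=env.get_obs();print(o["time"],o["position"],o["width"],np.round(o["joint_velocities"],0))
for n in("top","scene"):
    c=env.read_camera(n); u,v=proj(c,[.504,.405,.05])[0].astype(int)
    f=c["frame"][max(0,v-70):v+70,u-90:u+90,::-1]; cv2.imwrite(f"pics/g_{n}.png",cv2.resize(f,None,fx=3,fy=3))
go(.504,.405,.012,20)
```

```text
9.1167 [0.5047117  0.40205392 0.10933807] 0.054454844472736824 [-0. -0. -0.  0.  0. -0.]
t 9.22 shift cm [0.3, 0.01, 9.75] turn [-0.0, 0.0, -0.001] dist 9.8 j6 12.8 jaw now 19.9
```

View pics/g_scene.png

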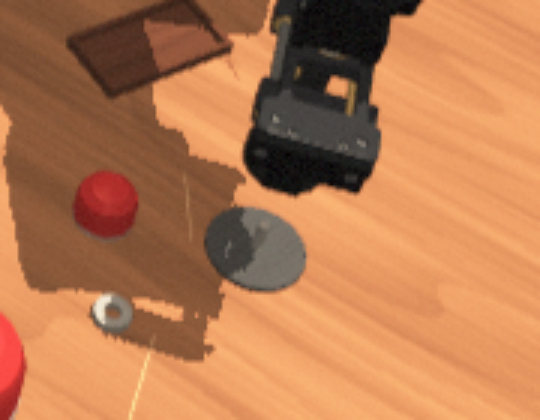

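The puck hangs over the base (spindle at crop (262,238)). Lowering.

>>> {"fn": "jog_arm", "kwargs": {
  "moves": [
    [[0, 0, 0], [0.3, 0, 3], -1],
    [[0, 0, 0], [0.3, 0, 5], -1],
    [[0, 0, 0], [0.3, 0, 6], -1],
    [[0, 0, 0], [0.3, 0, 7], -1],
    [[0, 0, 0], [0.3, 0, 8], -1],
    [[0, 0, 0], [0.3, 0, 9], -1],
    [[0, 0, 0], [0.3, 0, 9.6], -1],
    [[0, 0, 0], [0.3, 0, 9.6], -1],
    [[0, 0, 0], [0.3, 0, 9.6], -1]
  ]
}}

```text
time: 9.97
position: [0.5038, 0.4061, 0.0135]
tcp_rot: [[-0.342, 0.94, 0.0], [0.94, 0.342, 0.0], [0.0, 0.0, -1.0]]
ft_force: [-0.4, -0.4, -0.8]
width: 0.0545
```

>>> {"fn": "jog_arm", "kwargs": {
  "moves": [
    [[0, 0, 0], [0, 0, 0], -1],
    [[0, 0, 0], [0, 0, 0], 0.6],
    [[0, 0, 0], [0, 0, 0], 0.6],
    [[0, 0, 0], [0, 0, 0], 0.6],
    [[0, 0, 0], [0, 0, 0], 0.6],
    [[0, 0, 0], [0, 0, -3], 0.7],
    [[0, 0, 0], [0, 0, -7], 0.7],
    [[0, 0, 0], [0, 0, -11], 0.7],
    [[0, 0, 0], [0, 0, -11], 0.7]
  ]
}}

```text
time: 10.72
position: [0.5061, 0.4077, 0.1311]
tcp_rot: [[-0.342, 0.94, 0.009], [0.94, 0.342, 0.006], [0.003, 0.011, -1.0]]
ft_force: [0.6, 0.4, 0.1]
width: 0.0809
```

Run:
```python
from meas import *
for n in("top","scene"):
    c=env.read_camera(n); u,v=proj(c,[.504,.405,.05])[0].astype(int)
    f=c["frame"][max(0,v-70):v+70,u-90:u+90,::-1]; cv2.imwrite(f"pics/h_{n}.png",cv2.resize(f,None,fx=3,fy=3))
o=env.get_obs();print(o["time"],o["position"],o["width"],np.round(o["joint_velocities"],0))
go(.4685,.0775,.1,26.2+90)
go(.4685,.0775,.1,26.2-90)
```

```text
10.8167 [0.50414806 0.4063237  0.12511262] 0.08097688057788995 [ 0.  3.  2. -0. -1.  0.]
t 10.82 shift cm [-29.68, -14.6, 2.44] turn [0.002, -0.003, 1.462] dist 33.2 j6 13.0 jaw now 20.0
t 10.82 shift cm [-29.68, -14.6, 2.44] turn [0.002, -0.003, 1.462] dist 33.2 j6 13.0 jaw now 20.0
```

View pics/h_scene.png

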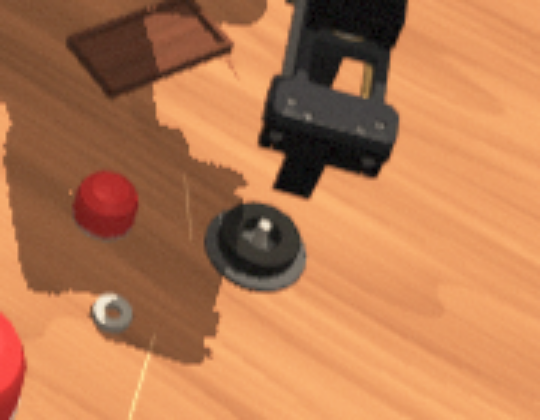

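The puck is down round the spindle (tip visible at crop (263,228)). On to the chute.

>>> {"fn": "jog_arm", "kwargs": {
  "moves": [
    [[0, 0, -1.68], [-29.7, -14.6, 2], 0.7],
    [[0, 0, -1.68], [-29.7, -14.6, 2], 0.7],
    [[0, 0, -1.68], [-29.7, -14.6, 2], 0.7],
    [[0, 0, -1.68], [-29.7, -14.6, 2], 0.7],
    [[0, 0, -1.68], [-29.7, -14.6, 2], 0.7],
    [[0, 0, -1.68], [-29.7, -14.6, 2], 0.7],
    [[0, 0, -1.68], [-29.7, -14.6, 2], 0.7],
    [[0, 0, -1.68], [-29.7, -14.6, 2], 0.7],
    [[0, 0, -1.68], [-29.7, -14.6, 2], 0.7],
    [[0, 0, -1.68], [-29.7, -14.6, 2], 0.7],
    [[0, 0, -1.68], [-29.7, -14.6, 2], 0.7],
    [[0, 0, -1.68], [-29.7, -14.6, 2], 0.7]
  ]
}}

```text
time: 11.82
position: [0.4673, 0.0764, 0.1021]
tcp_rot: [[-0.975, -0.223, -0.002], [-0.223, 0.975, 0.0], [0.002, 0.001, -1.0]]
ft_force: [-0.7, 0.6, 0.0]
width: 0.0806
```

Run:
```python
from meas import *
o=env.get_obs();print(o["time"],o["position"],o["width"],np.round(o["joint_velocities"],0))
go(.4685,.0775,.06,26.2+90)
```

```text
11.8167 [0.46727301 0.07638565 0.10213155] 0.08064727914649414 [  1.   0.  -0.  -0.  -0. -85.]
t 11.82 shift cm [-0.15, 0.08, 4.21] turn [0.001, -0.002, -0.232] dist 4.2 j6 -101.6 jaw now 102.9
```

>>> {"fn": "jog_arm", "kwargs": {
  "moves": [
    [[0, 0, -0.1], [-0.1, 0.1, 0], 0.5],
    [[0, 0, -0.19], [-0.1, 0.1, 2], 0.5],
    [[0, 0, -0.19], [-0.1, 0.1, 4], 0.5],
    [[0, 0, -0.19], [-0.1, 0.1, 4], 0.5],
    [[0, 0, -0.19], [-0.1, 0.1, 4], 0.5]
  ]
}}

```text
time: 12.23
position: [0.4678, 0.0781, 0.0622]
tcp_rot: [[-0.917, -0.398, -0.004], [-0.398, 0.917, -0.0], [0.004, 0.002, -1.0]]
ft_force: [-0.6, -0.3, 1.0]
width: 0.0714
```

Run:
```python
from meas import *
for n in("top","scene"):
    c=env.read_camera(n); u,v=proj(c,[.4685,.0775,.03])[0].astype(int)
    f=c["frame"][max(0,v-70):v+70,u-90:u+90,::-1]; cv2.imwrite(f"pics/i_{n}.png",cv2.resize(f,None,fx=3,fy=3))
o=env.get_obs();print(o["time"],o["position"],o["width"],np.round(o["joint_velocities"],0))
go(.4685,.0775,.012,26.2+90)
```

```text
12.3333 [0.46875684 0.07818418 0.06353819] 0.07081883260793014 [ 0. -1. -0.  0. -0. -0.]
t 12.33 shift cm [0.05, -0.05, 5.15] turn [0.0, -0.0, -0.048] dist 5.2 j6 -112.0 jaw now 113.5
```

View pics/i_scene.png

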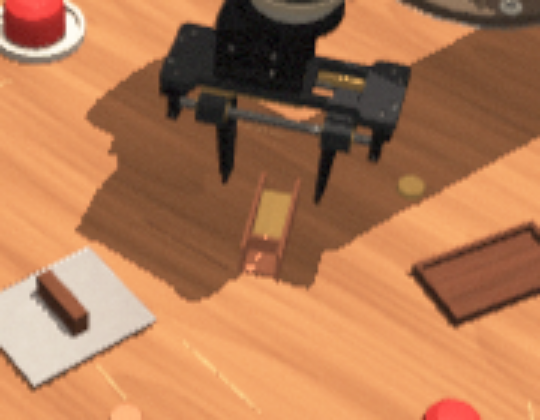

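The fingers straddle the chute (crop (270,222)), jaws across its width. Lower and close.

>>> {"fn": "jog_arm", "kwargs": {
  "moves": [
    [[0, 0, -0.048], [0.05, -0.05, 1.5], 0.5],
    [[0, 0, -0.048], [0.05, -0.05, 3], 0.5],
    [[0, 0, -0.048], [0.05, -0.05, 4.2], 0.5],
    [[0, 0, -0.048], [0.05, -0.05, 5.1], 0.5],
    [[0, 0, -0.048], [0.05, -0.05, 5.1], 0.5],
    [[0, 0, -0.048], [0.05, -0.05, 5.1], -1],
    [[0, 0, -0.048], [0.05, -0.05, 5.1], -1],
    [[0, 0, -0.048], [0.05, -0.05, 5.1], -1],
    [[0, 0, -0.048], [0.05, -0.05, 5.1], -1],
    [[0, 0, -0.048], [0.05, -0.05, 5.1], -1],
    [[0, 0, -0.048], [0.05, -0.05, 5.1], -1],
    [[0, 0, -0.048], [0.05, -0.05, 5.1], -1]
  ]
}}

```text
time: 13.33
position: [0.4685, 0.0776, 0.0126]
tcp_rot: [[-0.897, -0.442, 0.0], [-0.442, 0.897, 0.0], [-0.0, 0.0, -1.0]]
ft_force: [-1.9, 0.5, 5.0]
width: 0.0339
```

Run:
```python
from meas import *
o=env.get_obs();print(o["time"],o["position"],o["width"],np.round(o["joint_velocities"],0))
go(.387,.2435,.08,66.5)
```

```text
13.3333 [0.46852664 0.07760441 0.01258999] 0.03387525543989745 [-0.  0. -0. -0.  0. -0.]
t 13.33 shift cm [-0.03, 18.48, -6.74] turn [0.0, 0.0, 0.868] dist 19.7 j6 -114.8 jaw now 116.3
```

>>> {"fn": "jog_arm", "kwargs": {
  "moves": [
    [[0, 0, 0], [0, 0, -2], -1],
    [[0, 0, 0], [0, 0, -4.5], -1],
    [[0, 0, 0], [0, 0, -6.7], -1],
    [[0, 0, 0.868], [0, 18.5, -6.7], -1],
    [[0, 0, 0.868], [0, 18.5, -6.7], -1],
    [[0, 0, 0.868], [0, 18.5, -6.7], -1],
    [[0, 0, 0.868], [0, 18.5, -6.7], -1],
    [[0, 0, 0.868], [0, 18.5, -6.7], -1],
    [[0, 0, 0.868], [0, 18.5, -6.7], -1],
    [[0, 0, 0.868], [0, 18.5, -6.7], -1],
    [[0, 0, 0.868], [0, 18.5, -6.7], -1],
    [[0, 0, 0.868], [0, 18.5, -6.7], -1]
  ]
}}

```text
time: 14.33
position: [0.3864, 0.2437, 0.0793]
tcp_rot: [[-0.916, 0.401, -0.0], [0.401, 0.916, -0.0], [0.0, -0.0, -1.0]]
ft_force: [0.2, 0.4, -2.5]
width: 0.0337
```

Run:
```python
from meas import *
for n in("top","scene"):
    c=env.read_camera(n); u,v=proj(c,[.387,.2435,.03])[0].astype(int)
    f=c["frame"][max(0,v-70):v+70,u-90:u+90,::-1]; cv2.imwrite(f"pics/j_{n}.png",cv2.resize(f,None,fx=3,fy=3))
o=env.get_obs();print(o["time"],o["position"],o["width"],np.round(o["joint_velocities"],0))
go(.387,.2435,.0176,66.5)
```

```text
14.4333 [0.38662161 0.24333658 0.07925374] 0.03383256550693609 [-0.  0. -0.  0.  0. -1.]
t 14.43 shift cm [-0.03, 0.03, 6.17] turn [-0.0, -0.0, 0.003] dist 6.2 j6 -42.8 jaw now 66.7
```

View pics/j_scene.png

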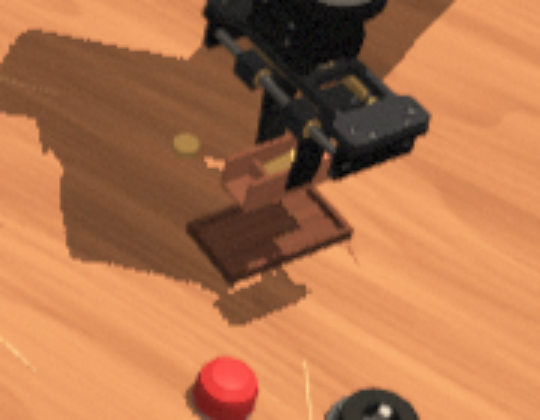

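The chute is level above the tray (crop (270,235)) and lined up with it. Lower and let go.

>>> {"fn": "jog_arm", "kwargs": {
  "moves": [
    [[0, 0, 0], [0, 0, 2], -1],
    [[0, 0, 0], [0, 0, 4], -1],
    [[0, 0, 0], [0, 0, 5.2], -1],
    [[0, 0, 0], [0, 0, 6], -1],
    [[0, 0, 0], [0, 0, 6.15], -1],
    [[0, 0, 0], [0, 0, 6.15], -1],
    [[0, 0, 0], [0, 0, 6.15], -1]
  ]
}}

```text
time: 15.02
position: [0.3869, 0.2434, 0.018]
tcp_rot: [[-0.918, 0.397, 0.0], [0.397, 0.918, 0.0], [-0.0, 0.0, -1.0]]
ft_force: [0.0, 0.2, -2.1]
width: 0.0339
```

>>> {"fn": "jog_arm", "kwargs": {
  "moves": [
    [[0, 0, 0], [0, 0, 0], -1],
    [[0, 0, 0], [0, 0, 0], 0.2],
    [[0, 0, 0], [0, 0, 0], 0.2],
    [[0, 0, 0], [0, 0, 0], 0.2],
    [[0, 0, 0], [0, 0, 0], 0.2],
    [[0, 0, 0], [0, 0, -3], 0.2],
    [[0, 0, 0], [0, 0, -7], 0.2],
    [[0, 0, 0], [0, 0, -10], 0.2],
    [[0, 0, 0], [0, 0, -10], 0.2]
  ]
}}

```text
time: 15.77
position: [0.3884, 0.2443, 0.1226]
tcp_rot: [[-0.917, 0.398, 0.007], [0.398, 0.917, 0.003], [-0.005, 0.006, -1.0]]
ft_force: [0.3, 0.2, -0.3]
width: 0.0569
```

Run:
```python
from meas import *
for n in("top","scene"):
    c=env.read_camera(n); u,v=proj(c,[.387,.2435,.03])[0].astype(int)
    f=c["frame"][max(0,v-70):v+70,u-90:u+90,::-1]; cv2.imwrite(f"pics/k_{n}.png",cv2.resize(f,None,fx=3,fy=3))
o=env.get_obs();print(o["time"],o["position"],o["width"],np.round(o["joint_velocities"],0))
go(.596,-.215,.1,20.7)
```

```text
15.8667 [0.38704089 0.24360439 0.11880052] 0.056896047880067344 [-0.  3.  1.  0. -1.  0.]
t 15.87 shift cm [-37.43, -33.75, 1.88] turn [0.003, 0.001, 0.8] dist 50.4 j6 -42.6 jaw now 66.5
```

View pics/k_scene.png

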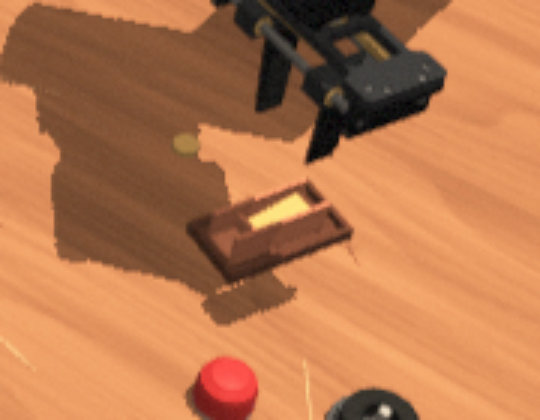

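The chute lies flat inside the tray (crop (270,230)). Now to the carrier.

>>> {"fn": "jog_arm", "kwargs": {
  "moves": [
    [[0, 0, 0.8], [-37.4, -33.7, 1.7], 0],
    [[0, 0, 0.8], [-37.4, -33.7, 1.7], 0],
    [[0, 0, 0.8], [-37.4, -33.7, 1.7], 0],
    [[0, 0, 0.8], [-37.4, -33.7, 1.7], 0],
    [[0, 0, 0.8], [-37.4, -33.7, 1.7], 0],
    [[0, 0, 0.8], [-37.4, -33.7, 1.7], 0],
    [[0, 0, 0.8], [-37.4, -33.7, 1.7], 0],
    [[0, 0, 0.8], [-37.4, -33.7, 1.7], 0],
    [[0, 0, 0.8], [-37.4, -33.7, 1.7], 0],
    [[0, 0, 0.8], [-37.4, -33.7, 1.7], 0],
    [[0, 0, 0.8], [-37.4, -33.7, 1.7], 0],
    [[0, 0, 0.8], [-37.4, -33.7, 1.7], 0]
  ]
}}

```text
time: 16.87
position: [0.5937, -0.2132, 0.0989]
tcp_rot: [[-0.353, 0.936, -0.003], [0.936, 0.353, 0.001], [0.002, -0.002, -1.0]]
ft_force: [0.6, 1.1, -0.0]
width: 0.047
```

Run:
```python
from meas import *
c=env.read_camera("top"); 
c=env.read_camera("scene")
o=env.get_obs();print(o["time"],o["position"],o["width"],np.round(o["joint_velocities"],0))
u,v=proj(c,[.596,-.215,.03])[0].astype(int)
f=c["frame"][max(0,v-70):v+70,u-90:u+90,::-1]; cv2.imwrite(f"pics/l_scene.png",cv2.resize(f,None,fx=4,fy=4))
go(.596,-.215,.05,20.7)
```

```text
16.9667 [ 0.59499337 -0.21625098  0.09840959] 0.04705878503449573 [ 3. -2.  6.  1. -1.  3.]
t 16.97 shift cm [0.08, 0.14, 4.84] turn [-0.001, -0.0, -0.004] dist 4.8 j6 -46.4 jaw now 20.5
```

View pics/l_scene.png

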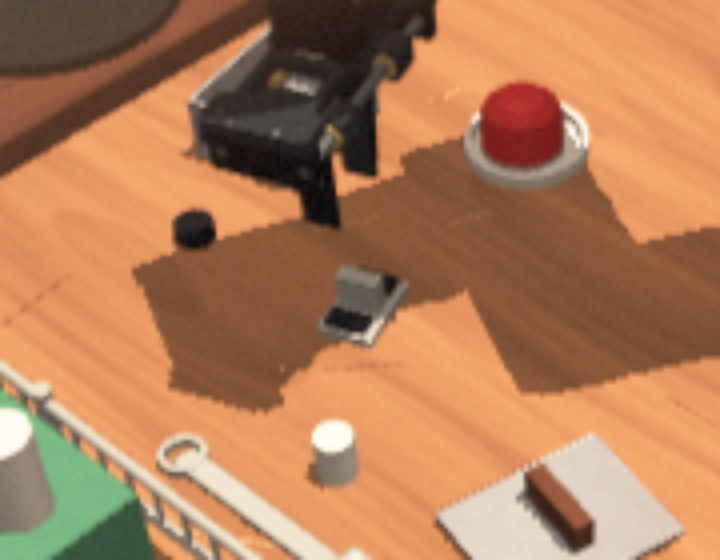

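Fingers are on either side of the fin (crop (360,285)). Lower and grip.

>>> {"fn": "jog_arm", "kwargs": {
  "moves": [
    [[0, 0, 0], [0.05, 0.1, 3], 0],
    [[0, 0, 0], [0.05, 0.1, 5], 0],
    [[0, 0, 0], [0.05, 0.1, 6.5], 0],
    [[0, 0, 0], [0.05, 0.1, 7.5], 0],
    [[0, 0, 0], [0.05, 0.1, 7.95], 0],
    [[0, 0, 0], [0.05, 0.1, 7.95], 0],
    [[0, 0, 0], [0.05, 0.1, 7.95], 0],
    [[0, 0, 0], [0.05, 0.1, 7.95], 0]
  ]
}}

```text
time: 17.63
position: [0.5951, -0.2105, 0.0222]
tcp_rot: [[-0.353, 0.935, 0.001], [0.935, 0.353, -0.0], [-0.001, 0.001, -1.0]]
ft_force: [-0.1, 0.2, -0.3]
width: 0.0474
```

>>> {"fn": "jog_arm", "kwargs": {
  "moves": [
    [[0, 0, 0], [0, 0, 0], -1],
    [[0, 0, 0], [0, 0, 0], -1],
    [[0, 0, 0], [0, 0, 0], -1],
    [[0, 0, 0], [0, 0, 0], -1],
    [[0, 0, 0], [0, 0, 0], -1],
    [[0, 0, 0], [0, 0, 0], -1],
    [[0, 0, 0], [0, 0, 0], -1]
  ],
  "force": 25
}}

```text
time: 18.22
position: [0.5947, -0.2105, 0.0215]
tcp_rot: [[-0.353, 0.936, 0.0], [0.936, 0.353, 0.0], [0.0, 0.0, -1.0]]
ft_force: [-1.0, 0.3, 1.2]
width: 0.0117
```

Run:
```python
from meas import *
o=env.get_obs();print(o["time"],o["position"],o["width"],np.round(o["joint_velocities"],0))
go(.4985,-.395,.11,12.5)
```

```text
18.2167 [ 0.59469309 -0.21045538  0.0215395 ] 0.011745134175816905 [-0. -0. -0. -0. -0.  0.]
t 18.22 shift cm [-13.87, -15.52, -8.85] turn [0.0, -0.0, 0.143] dist 22.6 j6 -46.2 jaw now 20.7
```

>>> {"fn": "jog_arm", "kwargs": {
  "moves": [
    [[0, 0, 0], [0, 0, -2], -1],
    [[0, 0, 0], [0, 0, -5], -1],
    [[0, 0, 0], [0, 0, -8.8], -1],
    [[0, 0, 0.143], [-13.5, -15.4, -8.8], -1],
    [[0, 0, 0.143], [-13.5, -15.4, -8.8], -1],
    [[0, 0, 0.143], [-13.5, -15.4, -8.8], -1],
    [[0, 0, 0.143], [-13.5, -15.4, -8.8], -1],
    [[0, 0, 0.143], [-13.5, -15.4, -8.8], -1],
    [[0, 0, 0.143], [-13.5, -15.4, -8.8], -1],
    [[0, 0, 0.143], [-13.5, -15.4, -8.8], -1],
    [[0, 0, 0.143], [-13.5, -15.4, -8.8], -1],
    [[0, 0, 0.143], [-13.5, -15.4, -8.8], -1]
  ]
}}

```text
time: 19.22
position: [0.4988, -0.3901, 0.1094]
tcp_rot: [[-0.217, 0.976, -0.0], [0.976, 0.217, 0.0], [0.0, -0.0, -1.0]]
ft_force: [0.1, -0.2, -0.6]
width: 0.0118
```

Run:
```python
from meas import *
for n in("top","scene"):
    c=env.read_camera(n); u,v=proj(c,[.4985,-.395,.06])[0].astype(int)
    f=c["frame"][max(0,v-70):v+70,u-90:u+90,::-1]; cv2.imwrite(f"pics/m_{n}.png",cv2.resize(f,None,fx=4,fy=4))
o=env.get_obs();print(o["time"],o["position"],o["width"],np.round(o["joint_velocities"],0))
go(.4985,-.391,.026,12.5)
```

```text
19.3167 [ 0.49904977 -0.38995158  0.10944414] 0.011671439201208587 [ 0.  0. -0. -0.  0. -0.]
t 19.32 shift cm [-0.09, -0.08, 8.34] turn [0.0, -0.0, 0.002] dist 8.3 j6 -56.6 jaw now 12.6
```

View pics/m_scene.png

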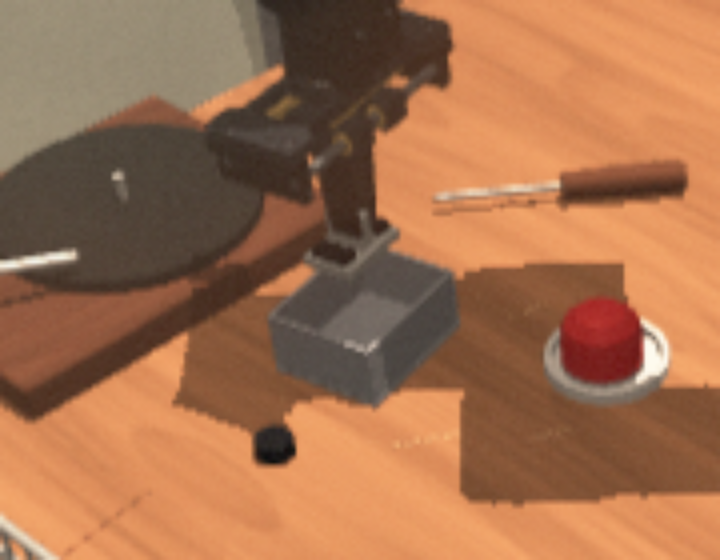

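View pics/m_top.png

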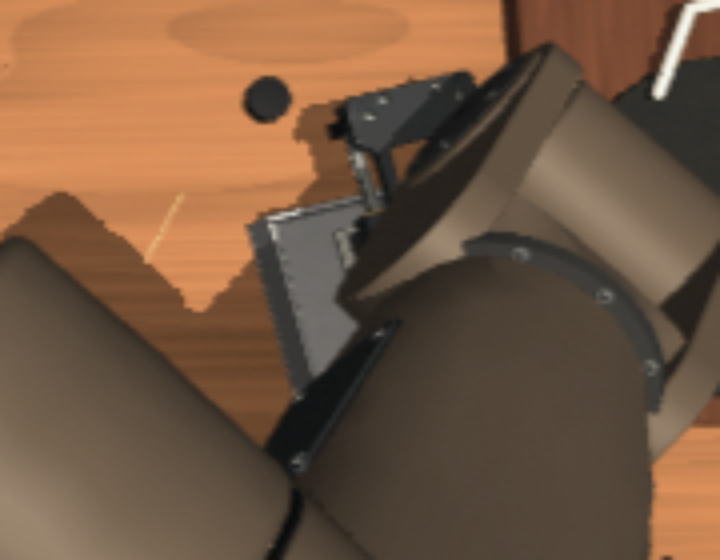

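The carrier hangs level over the box opening (scene crop (355,245)). Lower.

>>> {"fn": "jog_arm", "kwargs": {
  "moves": [
    [[0, 0, 0], [-0.1, -0.1, 2], -1],
    [[0, 0, 0], [-0.1, -0.1, 4], -1],
    [[0, 0, 0], [-0.1, -0.1, 5.5], -1],
    [[0, 0, 0], [-0.1, -0.1, 6.8], -1],
    [[0, 0, 0], [-0.1, -0.1, 7.7], -1],
    [[0, 0, 0], [-0.1, -0.1, 8.25], -1],
    [[0, 0, 0], [-0.1, -0.1, 8.25], -1],
    [[0, 0, 0], [-0.1, -0.1, 8.25], -1],
    [[0, 0, 0], [-0.1, -0.1, 8.25], -1]
  ]
}}

```text
time: 20.07
position: [0.4979, -0.3925, 0.0276]
tcp_rot: [[-0.216, 0.976, 0.001], [0.976, 0.216, -0.001], [-0.001, 0.001, -1.0]]
ft_force: [0.3, -0.7, -0.0]
width: 0.0119
```

>>> {"fn": "jog_arm", "kwargs": {
  "moves": [
    [[0, 0, 0], [0, 0, 0.1], -1],
    [[0, 0, 0], [0, 0, 0.15], -1],
    [[0, 0, 0], [0, 0, 0.15], -0.35],
    [[0, 0, 0], [0, 0, 0.15], -0.35],
    [[0, 0, 0], [0, 0, 0.15], -0.35],
    [[0, 0, 0], [0, 0, 0.15], -0.35],
    [[0, 0, 0], [0, 0, -3], -0.35],
    [[0, 0, 0], [0, 0, -7], -0.35],
    [[0, 0, 0], [0, 0, -10], -0.35],
    [[0, 0, 0], [0, 0, -11], -0.35],
    [[0, 0, 0], [0, 0, -11], -0.35]
  ]
}}

```text
time: 20.98
position: [0.4984, -0.3931, 0.1398]
tcp_rot: [[-0.216, 0.976, 0.004], [0.976, 0.216, -0.003], [-0.004, 0.003, -1.0]]
ft_force: [0.4, -0.0, -0.6]
width: 0.031
```

Run:
```python
from meas import *
for n in("top","scene"):
    c=env.read_camera(n); u,v=proj(c,[.4985,-.395,.06])[0].astype(int)
    f=c["frame"][max(0,v-70):v+70,u-90:u+90,::-1]; cv2.imwrite(f"pics/n_{n}.png",cv2.resize(f,None,fx=4,fy=4))
o=env.get_obs();print(o["time"],o["position"],o["width"],np.round(o["joint_velocities"],0))
go(.6505,.0097,.12,-13.8)
```

```text
21.0833 [ 0.49724567 -0.39207912  0.13618187] 0.030625911142998494 [-0.  2.  1. -0. -0.  0.]
t 21.08 shift cm [35.91, 23.65, 1.63] turn [-0.0, -0.001, 0.459] dist 43.0 j6 -56.7 jaw now 12.5
```

View pics/n_scene.png

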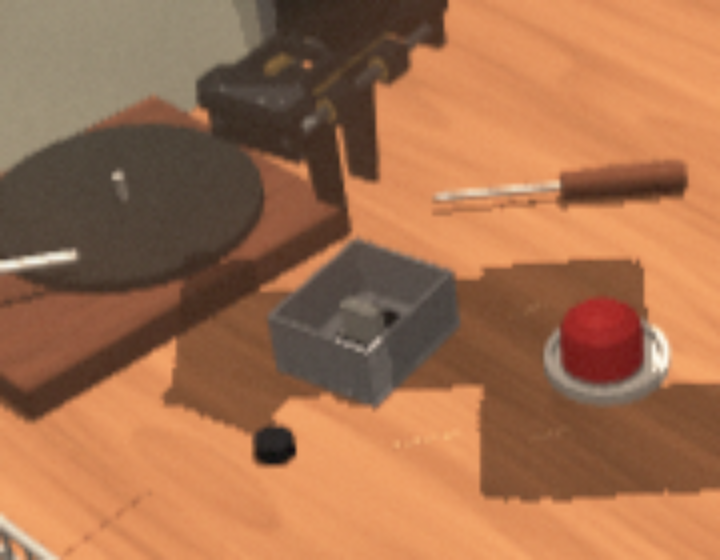

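The carrier sits in the box (fin at crop (360,305)). On to the lid.

>>> {"fn": "jog_arm", "kwargs": {
  "moves": [
    [[0, 0, 0.459], [35.9, 23.6, 2], 0],
    [[0, 0, 0.459], [35.9, 23.6, 2], 0],
    [[0, 0, 0.459], [35.9, 23.6, 2], 0],
    [[0, 0, 0.459], [35.9, 23.6, 2], 0],
    [[0, 0, 0.459], [35.9, 23.6, 2], 0],
    [[0, 0, 0.459], [35.9, 23.6, 2], 0],
    [[0, 0, 0.459], [35.9, 23.6, 2], 0],
    [[0, 0, 0.459], [35.9, 23.6, 2], 0],
    [[0, 0, 0.459], [35.9, 23.6, 2], 0],
    [[0, 0, 0.459], [35.9, 23.6, 2], 0],
    [[0, 0, 0.459], [35.9, 23.6, 2], 0],
    [[0, 0, 0.459], [35.9, 23.6, 2], 0]
  ]
}}

```text
time: 22.08
position: [0.6502, 0.0131, 0.1142]
tcp_rot: [[0.235, 0.972, -0.003], [0.972, -0.235, 0.001], [-0.0, -0.003, -1.0]]
ft_force: [-0.4, 0.1, 0.0]
width: 0.0474
```

Run:
```python
from meas import *
for n in("top","scene"):
    c=env.read_camera(n); u,v=proj(c,[.6505,.0097,.03])[0].astype(int)
    f=c["frame"][max(0,v-70):v+70,u-90:u+90,::-1]; cv2.imwrite(f"pics/o_{n}.png",cv2.resize(f,None,fx=4,fy=4))
    if n=="top":
        u,v=proj(c,[.4985,-.395,.03])[0].astype(int)
        cv2.imwrite("pics/box_top.png",cv2.resize(c["frame"][v-40:v+40,u-50:u+50,::-1],None,fx=6,fy=6))
o=env.get_obs();print(o["time"],o["position"],o["width"],np.round(o["joint_velocities"],0))
go(.6505,.0097,.013,-13.8)
```

```text
22.1833 [0.64947606 0.00957414 0.11487934] 0.04746402526978953 [-2. -1.  0.  0.  0. -0.]
t 22.18 shift cm [0.04, 0.13, 10.19] turn [-0.003, 0.001, 0.001] dist 10.2 j6 8.8 jaw now -13.7
```

View pics/o_scene.png

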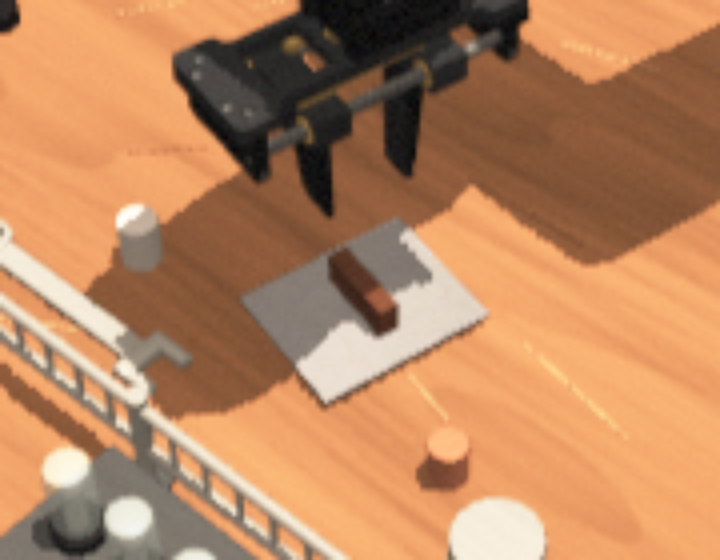

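View pics/box_top.png

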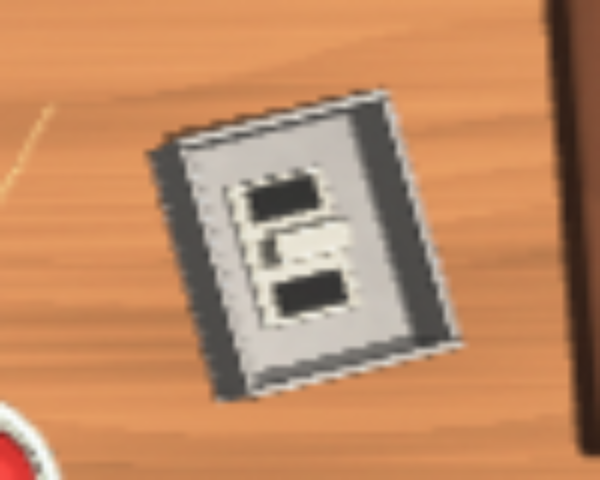

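The carrier is flat on the box floor, near centre (crop (292,248)); the fingers are over the lid's bar (scene crop (362,290)). Grip the bar.

>>> {"fn": "jog_arm", "kwargs": {
  "moves": [
    [[0, 0, 0], [0, 0.1, 4], 0],
    [[0, 0, 0], [0, 0.1, 7], 0],
    [[0, 0, 0], [0, 0.1, 8.5], 0],
    [[0, 0, 0], [0, 0.1, 9.5], 0],
    [[0, 0, 0], [0, 0.1, 10], 0],
    [[0, 0, 0], [0, 0.1, 10], 0],
    [[0, 0, 0], [0, 0.1, 10], 0],
    [[0, 0, 0], [0, 0.1, 10], 0]
  ],
  "force": 35
}}

```text
time: 22.85
position: [0.6518, 0.0086, 0.0181]
tcp_rot: [[0.239, 0.971, 0.002], [0.971, -0.239, -0.0], [0.0, 0.002, -1.0]]
ft_force: [-0.1, -0.3, -0.5]
width: 0.0474
```

Run:
```python
from meas import *
o=env.get_obs();print(o["time"],o["position"],o["width"],np.round(o["joint_velocities"],0))
go(.6505,.0097,.013,-13.8)
```

```text
22.85 [0.65184679 0.00862276 0.0181463 ] 0.04737830352275266 [ 0. -0. -0.  0. -0.  0.]
t 22.85 shift cm [0.07, -0.16, 0.51] turn [0.002, -0.0, -0.0] dist 0.5 j6 8.8 jaw now -13.8
```

>>> {"fn": "jog_arm", "kwargs": {
  "moves": [
    [[0, 0, 0], [0.05, -0.1, 0.4], 0],
    [[0, 0, 0], [0.05, -0.1, 0.4], 0],
    [[0, 0, 0], [0.05, -0.1, 0.4], -1],
    [[0, 0, 0], [0.05, -0.1, 0.4], -1],
    [[0, 0, 0], [0.05, -0.1, 0.4], -1],
    [[0, 0, 0], [0.05, -0.1, 0.4], -1],
    [[0, 0, 0], [0.05, -0.1, 0.4], -1],
    [[0, 0, 0], [0.05, -0.1, 0.4], -1],
    [[0, 0, 0], [0.05, -0.1, 0.4], -1],
    [[0, 0, 0], [0.05, -0.1, 0.4], -1]
  ]
}}

```text
time: 23.68
position: [0.6504, 0.0097, 0.013]
tcp_rot: [[0.239, 0.971, -0.0], [0.971, -0.239, 0.0], [0.0, -0.0, -1.0]]
ft_force: [-1.2, 0.5, 1.5]
width: 0.0138
```

Run:
```python
from meas import *
o=env.get_obs();print(o["time"],o["position"],o["width"],np.round(o["joint_velocities"],0))
go(.4985,-.395,.13,12.5)
```

```text
23.6833 [0.65041029 0.00968949 0.01299529] 0.01383347011626527 [-0.  0.  0.  0.  0.  0.]
t 23.68 shift cm [-42.92, -5.1, -11.7] turn [-0.0, -0.0, -0.459] dist 44.8 j6 8.8 jaw now -13.8
```

>>> {"fn": "jog_arm", "kwargs": {
  "moves": [
    [[0, 0, 0], [0, 0, -1.5], -1],
    [[0, 0, 0], [0, 0, -4], -1],
    [[0, 0, 0], [0, 0, -7.5], -1],
    [[0, 0, 0], [0, 0, -11], -1],
    [[0, 0, -0.459], [-42.9, -5.1, -11.7], -1],
    [[0, 0, -0.459], [-42.9, -5.1, -11.7], -1],
    [[0, 0, -0.459], [-42.9, -5.1, -11.7], -1],
    [[0, 0, -0.459], [-42.9, -5.1, -11.7], -1],
    [[0, 0, -0.459], [-42.9, -5.1, -11.7], -1],
    [[0, 0, -0.459], [-42.9, -5.1, -11.7], -1],
    [[0, 0, -0.459], [-42.9, -5.1, -11.7], -1],
    [[0, 0, -0.459], [-42.9, -5.1, -11.7], -1]
  ]
}}

```text
time: 24.68
position: [0.5338, -0.2998, 0.1283]
tcp_rot: [[-0.216, 0.976, -0.0], [0.976, 0.216, 0.0], [0.0, -0.0, -1.0]]
ft_force: [1.0, -0.3, -0.5]
width: 0.0141
```

Run:
```python
from meas import *
o=env.get_obs();print(o["time"],o["position"],o["width"],np.round(o["joint_velocities"],0))
go(.4985,-.395,.13,12.5)
```

```text
24.6833 [ 0.53378941 -0.29982762  0.12828665] 0.014068039429903466 [-46.   4. -10.  -0.   5. -46.]
t 24.68 shift cm [-8.53, -5.5, -0.17] turn [-0.0, -0.0, -0.0] dist 10.2 j6 -48.0 jaw now 12.5
```

>>> {"fn": "jog_arm", "kwargs": {
  "moves": [
    [[0, 0, 0], [-3.2, -2.1, 0], -1],
    [[0, 0, 0], [-6, -3.9, 0], -1],
    [[0, 0, 0], [-7.8, -5, 0], -1],
    [[0, 0, 0], [-8.5, -5.5, 0], -1],
    [[0, 0, 0], [-8.5, -5.5, 0], -1],
    [[0, 0, 0], [-8.5, -5.5, 0], -1],
    [[0, 0, 0], [-8.5, -5.5, 0], -1],
    [[0, 0, 0], [-8.5, -5.5, 0], -1]
  ]
}}

```text
time: 25.35
position: [0.5002, -0.3916, 0.1283]
tcp_rot: [[-0.218, 0.976, -0.0], [0.976, 0.218, 0.0], [0.0, -0.0, -1.0]]
ft_force: [-0.1, -0.4, -1.9]
width: 0.0137
```

Run:
```python
from meas import *
for n in("top","scene"):
    c=env.read_camera(n); u,v=proj(c,[.4985,-.395,.06])[0].astype(int)
    f=c["frame"][max(0,v-70):v+70,u-90:u+90,::-1]; cv2.imwrite(f"pics/p_{n}.png",cv2.resize(f,None,fx=4,fy=4))
o=env.get_obs();print(o["time"],o["position"],o["width"],np.round(o["joint_velocities"],0))
go(.4985,-.395,.057,12.5)
```

```text
25.45 [ 0.50015757 -0.39193011  0.12839653] 0.01362194094285541 [-0. -0. -0.  0.  0. -0.]
t 25.45 shift cm [-0.26, -0.23, 7.14] turn [0.0, -0.0, 0.001] dist 7.1 j6 -56.6 jaw now 12.6
```

View pics/p_scene.png

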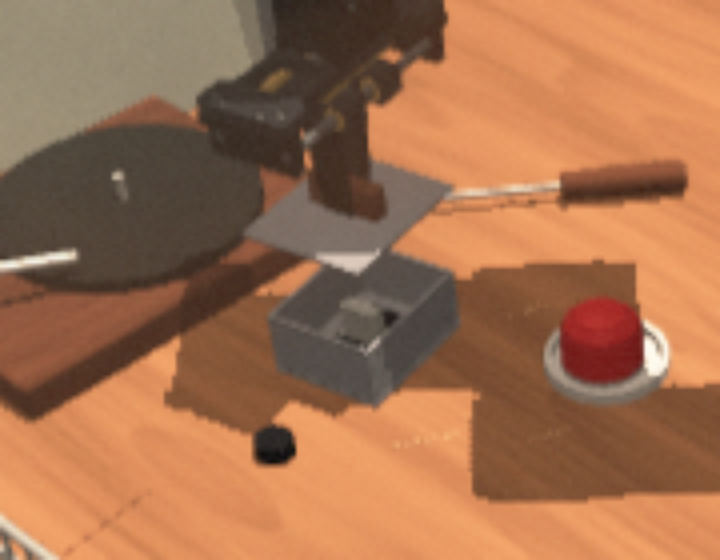

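The lid is level over the box. Lower most of the way, then check the position.

>>> {"fn": "jog_arm", "kwargs": {
  "moves": [
    [[0, 0, 0], [-0.25, -0.25, 2], -1],
    [[0, 0, 0], [-0.25, -0.25, 4], -1],
    [[0, 0, 0], [-0.25, -0.25, 5.3], -1],
    [[0, 0, 0], [-0.25, -0.25, 6], -1],
    [[0, 0, 0], [-0.25, -0.25, 6], -1],
    [[0, 0, 0], [-0.25, -0.25, 6], -1],
    [[0, 0, 0], [-0.25, -0.25, 6], -1]
  ]
}}

```text
time: 26.03
position: [0.4982, -0.3961, 0.0692]
tcp_rot: [[-0.217, 0.976, 0.001], [0.976, 0.217, -0.001], [-0.001, 0.001, -1.0]]
ft_force: [0.5, 0.5, -0.7]
width: 0.0138
```

Run:
```python
from meas import *
o=env.get_obs();print(o["time"],o["position"],o["width"],np.round(o["joint_velocities"],0))
go(.4985,-.395,.057,12.5)
```

```text
26.0333 [ 0.49817838 -0.39612706  0.06922312] 0.013770322120078756 [-0. -0.  0.  0. -0. -0.]
t 26.03 shift cm [0.1, 0.05, 1.22] turn [0.001, 0.001, 0.0] dist 1.2 j6 -57.0 jaw now 12.5
```

>>> {"fn": "jog_arm", "kwargs": {
  "moves": [
    [[0, 0, 0], [0.1, 0.05, 0.3], -1],
    [[0, 0, 0], [0.1, 0.05, 0.6], -1],
    [[0, 0, 0], [0.1, 0.05, 0.9], -1],
    [[0, 0, 0], [0.1, 0.05, 1.15], -1],
    [[0, 0, 0], [0.1, 0.05, 1.15], -1],
    [[0, 0, 0], [0.1, 0.05, 1.15], -1],
    [[0, 0, 0], [0.1, 0.05, 1.15], -1]
  ]
}}

```text
time: 26.62
position: [0.498, -0.3949, 0.057]
tcp_rot: [[-0.216, 0.976, 0.0], [0.976, 0.216, -0.0], [-0.0, 0.0, -1.0]]
ft_force: [-1.1, 1.2, 2.3]
width: 0.0139
```

Light contact (2 N) at the expected seated height (0.057). Let go and rise.

>>> {"fn": "jog_arm", "kwargs": {
  "moves": [
    [[0, 0, 0], [0, 0, 0], -0.3],
    [[0, 0, 0], [0, 0, 0], -0.3],
    [[0, 0, 0], [0, 0, 0], -0.3],
    [[0, 0, 0], [0, 0, 0], -0.3],
    [[0, 0, 0], [0, 0, -2], -0.3],
    [[0, 0, 0], [0, 0, -5], -0.3],
    [[0, 0, 0], [0, 0, -9], -0.3],
    [[0, 0, 0], [0, 0, -12], -0.3],
    [[0, 0, 0], [0, 0, -12], -0.3]
  ]
}}

```text
time: 27.37
position: [0.4996, -0.3964, 0.1831]
tcp_rot: [[-0.216, 0.976, 0.007], [0.976, 0.216, -0.006], [-0.008, 0.005, -1.0]]
ft_force: [0.4, 0.4, -0.5]
width: 0.0333
```

>>> {"fn": "jog_arm", "kwargs": {
  "moves": [
    [[0, 0, 0], [30, 4, -3], -0.3],
    [[0, 0, 0], [30, 4, -3], -0.3],
    [[0, 0, 0], [30, 4, -3], -0.3],
    [[0, 0, 0], [30, 4, -3], -0.3],
    [[0, 0, 0], [30, 4, -3], -0.3],
    [[0, 0, 0], [30, 4, -3], -0.3],
    [[0, 0, 0], [30, 4, -3], -0.3],
    [[0, 0, 0], [30, 4, -3], -0.3],
    [[0, 0, 0], [30, 4, -3], -0.3],
    [[0, 0, 0], [30, 4, -3], -0.3]
  ]
}}

```text
time: 28.2
position: [0.4724, -0.0933, 0.2068]
tcp_rot: [[-0.218, 0.976, 0.001], [0.976, 0.218, -0.0], [-0.0, 0.0, -1.0]]
ft_force: [-0.3, -0.7, 0.1]
width: 0.0332
```

Run:
```python
from meas import *
o=env.get_obs();print(o["time"],o["position"],o["width"])
c=env.read_camera("top"); cv2.imwrite("pics/q_top.png",c["frame"][:,:,::-1])
s=env.read_camera("scene"); cv2.imwrite("pics/q_scene.png",s["frame"][:,:,::-1])
k,m=seg(c,(460,185,535,270),grey); print("lid z.054",rect(cast(c,k,0.054)))
```

```text
28.2 [ 0.47238034 -0.09327378  0.20679163] 0.03315178643662376
lid z.054 (array([ 0.49850244, -0.38974268]), np.float32(0.11655903), np.float32(0.10397351), np.float32(12.555377))
```

View pics/q_top.png

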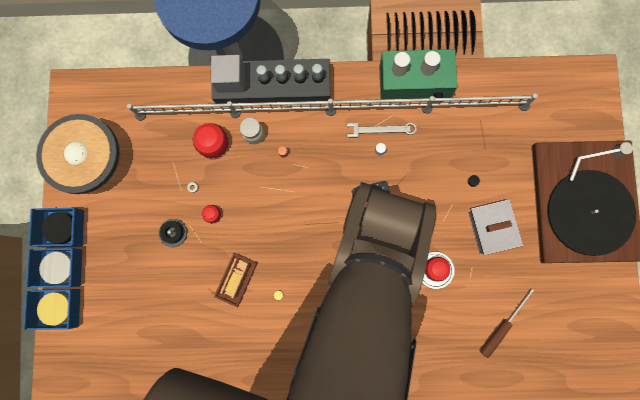

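View pics/q_scene.png

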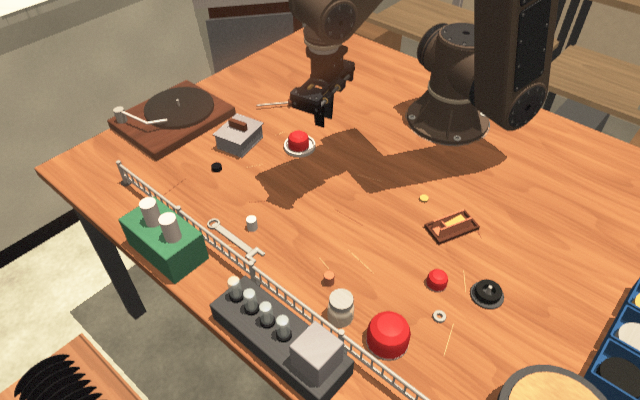

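All five parts appear in place: lid at top (497,227), dome (438,269), chute (237,279), puck (173,233). Numeric check next.

Run:
```python
from meas import *
c=env.read_camera("top"); s=env.read_camera("scene")
k,m=seg(c,(460,185,535,270),lambda f,h:(h[...,1]<60)&(h[...,2]>115)); print("lid top",rect(cast(c,k,0.054)))
k,m=seg(s,(205,100,275,160),lambda f,h:(h[...,1]<60)&(h[...,2]>115)); print("lid scene",rect(cast(s,k,0.054)))
k,m=seg(c,(422,252,458,290),red); print("dome",circ(cast(c,k,0.017)),"vs holder .399,-.251")
k,m=seg(s,(280,125,318,160),red); print("dome sc",rect(cast(s,k,0.024)))
k,m=seg(c,(155,213,192,250),lambda f,h:h[...,2]<62); print("puck",circ(cast(c,k,0.02)),"vs .504,.405")
k,m=seg(c,(215,250,262,310),lambda f,h:(h[...,2]>170)&(h[...,0]>18)); print("chute yellow",rect(cast(c,k,0.01)))
t=lambda c,p,w,h,f:cv2.resize(c["frame"][p[1]-h:p[1]+h,p[0]-w:p[0]+w,::-1],(390,290),interpolation=cv2.INTER_CUBIC)
q=lambda c,P:proj(c,P)[0].astype(int)
im=np.vstack([np.hstack([t(s,q(s,[.4985,-.395,.04]),40,30,1),t(s,q(s,[.399,-.251,.02]),40,30,1)]),np.hstack([t(s,q(s,[.504,.405,.01]),40,30,1),t(s,q(s,[.387,.2435,.02]),40,30,1)])])
cv2.imwrite("pics/r.png",im)
```

```text
lid top (array([ 0.49930304, -0.39335254]), np.float32(0.11666327), np.float32(0.09648144), np.float32(12.673619))
lid scene (array([ 0.50022119, -0.39573929]), np.float32(0.11805739), np.float32(0.09774859), np.float32(12.616935))
dome (array([ 0.40157913, -0.25365605]), 0.060716041564941405) vs holder .399,-.251
dome sc (array([ 0.40000403, -0.25653091]), np.float32(0.09533532), np.float32(0.0568909), np.float32(44.006813))
puck (array([0.50573267, 0.40380957]), 0.06287629318237305) vs .504,.405
chute yellow (array([0.37597516, 0.25147273]), np.float32(0.050514527), np.float32(0.023386346), np.float32(155.98032))
```

View pics/r.png

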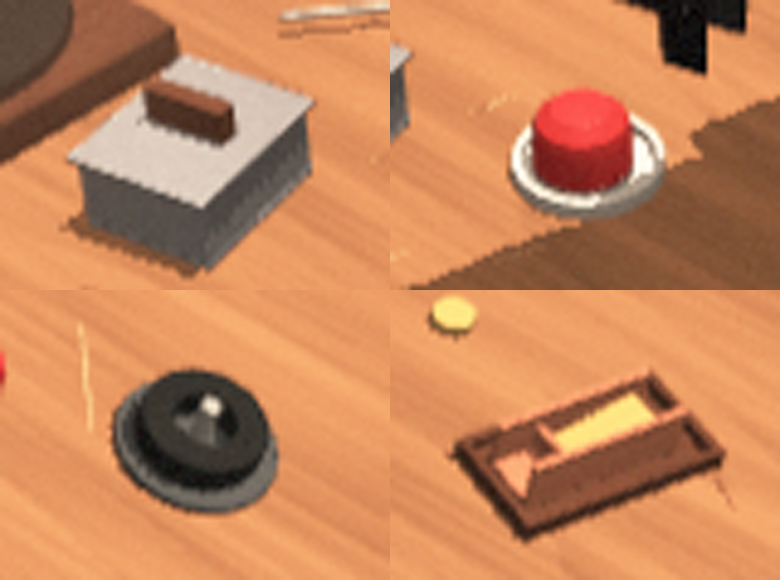

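The crops show the lid flat on the box, the dome inside the rim, the puck down on its base around the spindle, and the chute inside the tray. Handing in.

```bash
python3 -c "
from rig import env
print(env.close_job(), env.get_obs()['time'])"
```

```text
the job is handed in; nothing more can be done
the job is handed in; nothing more can be done
```

All five parts are in their places, and I handed the job in at about 28 s of robot time. The gripper was clear of everything. Hand-in gave no verdict.

I moved the middle-sized dome to the ring holder, the puck onto the spindle, the chute into the tray and the carrier into the box, then put the lid on the box.

| Part | Last check | Limit |
|---|---|---|
| Lid | within about 2 mm of the box centre in both views, axes within 0.2°, looks flat; light contact (about 2 N) at the expected height | 15 mm, 0.3 rad |
| Dome | about 4 mm from the holder centre (top camera); about 6 mm in the scene view, which includes some lean | 13 mm |
| Puck | about 2 mm from the spindle; the colour mask also caught some shadow and read it 63 mm wide instead of 56 | 12 mm |
| Chute | released within about 1 mm and 1° of the tray; flat in the pictures | 16 mm, 0.3 rad |
| Carrier | gripped about 4.5 mm off centre; seen flat on the floor near the middle before the lid closed, about 6 mm off by eye | 32 mm |

- **Chute check:** my final measurement by colour caught only the yellow strip inside the chute. It confirms the angle but not the centre, so the chute's position rests on the release pose and the pictures.
- **Not measured:** tilt and seated height were judged from the pictures and the release heights.

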